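# Prop open the lid of the truing rig's control case

### The job

Open the clear lid of the control case by its bar handle and prop it open for service: swing the prop rod up from inside the case and let its end drop fully home through the hole in the catch under the lid, so that the rod alone carries the lid. Be gentle - never force the rod against the lid, and do not touch the electronics or disturb the things lying around.

Things in the scene. Friction and masses are not known exactly. Their poses are not given: they have to be found in the camera images.
- lid_handle (a point): Middle of the round steel bar handle on the lid's front edge, 275 mm from the hinge axis and 5 mm above the plane of the sheet's underside, bar 110 mm long, 11 mm thick, parallel to the hinge, standing 35 mm clear of the lid's edge. Axes of the lid: see lid_hinge.
- lid_hinge (a point): Point on the lid's hinge axis in the middle of the lid's width, 87 mm above the table; it turns with the lid. Its -x axis runs along the lid's underside to the handle (at the closed lid: level, towards the front of the case), y along the hinge axis, z out of the lid's top face; z = 0 is the underside of the clear sheet. Lid 240 mm long, 340 mm wide, about 0.8 kg.
- lid (a joint): Lid angle in rad, 0 closed, 1.30 the stop. The hinges are damped and stiff (about 13 N m s/rad and 0.1 N m): lift slowly (0.2 rad/s needs about 13 N at the handle). Let go at 1.2 rad it sinks slowly, about 0.015 rad/s at first, 0.035 rad/s at 0.95 rad.
- rod (a joint): Prop rod angle in rad, 0 lying level in the case (it starts at 0 to 0.08) pointing from the front to the hinge side, growing as its free end swings up; 0.86 to 1.01 when seated. Its pivot is stiff enough for the rod to stay where it is left when nothing rests on it.
- rod_pivot (a point): Rod's pivot near the front of the case, 85 mm to the right (seen from the front) of the lid's middle, 64 mm above the table, 212 mm in front of the hinge axis. Pivot axis parallel to the hinge. Local x axis runs along the rod to its free end.
- rod_grip (a point): Middle of the rod's black ribbed plastic grip, 16 mm thick, 54 mm long, 105 mm from the pivot. Clear of walls by 80 mm sideways; the low board under it is 45 mm below.
- rod_end (a point): Centre of the rod's hemispherical free end (rod 8 mm thick, end radius 4 mm), 191.6 mm from the pivot. Seated, the end has passed through the catch's hole and bears on the clear sheet: its centre is then 4 mm below the sheet's underside (14 mm when it only rides on the flat of the catch), and the lid stands at 0.92 to 0.99 rad.
- case: Grey steel control case, 250 deep x 340 wide x 85 mm high, origin under its middle on the table; its +x axis points from the front (handle side) to the hinge side, y to the left seen from the front.
- boards: Electronics fixed on the floor of the case, up to 58 mm above the table on the left half, below 26 mm on the right half under the rod. Not to be touched.
- mouse: Black computer mouse, about 75 x 60 x 34 mm, on the right side of the case. Bystander.
- dish: Steel parts dish, 90 mm across, 30 mm high, in front of the case to the right. Bystander.
- driver: Screwdriver lying on the table in front of the handle, across the front of the case, up to 30 mm high. Bystander.
- lid_catch (a point): Nominal hole place, on the sheet's underside 160 mm from the hinge, in the rod's plane. Catch: folded steel strip 30 mm wide, flat 40 mm long, its lower face 10 mm below the sheet, ramps 26 mm long at both ends; round through hole 13.5 mm in mid flat. It sits in adjusting slots, so the true hole is up to 11 mm nearer to or farther from the hinge and must be felt.

How it is judged:
By the outcome, as a careful person would: the job done as asked, in the order asked, and still so for the second after the job is handed in, with the robot touching nothing.
It also fails if it takes over 72 s, if anything falls off the work surface, if the arm or the gripper's body presses on something with over 40 N, if the wrist force passes 120 N, or if a joint passes its speed limit or range.

### The arm

A 6-joint arm with a two-finger parallel gripper is mounted at the origin on the work surface. World frame = base frame: x ahead of the robot, y to its left, z up, the work surface at z = 0. Lengths are in m, angles in rad, forces in N, time in s.
With the tool pointing down it reaches from about 0.3 to 0.875 m from the base axis. Payload 4.2 kg.
Tool frame: the origin (TCP) lies between the finger pads; the fingertips stand 19 mm ahead of it and the grasp point (between the pads) is the TCP; x points along the fingers, z is the direction in which the jaws open and shut, and the axes are right-handed (so a half turn about x gives the same grasp; the last joint's range is limited). The gripper opens to 85 mm and grips with 20 to 120 N. Pads are 22 mm wide; open, the fingers measure 114 mm over their backs; the gripper's body (76 mm by 85 mm) begins 54 mm behind the grasp point. The pads swing forward as they close: fully open they stand 13 mm farther back than shut.
Start: joints at [-0.02, 0.32, 1.565, -0, 1.257, -0.02], TCP at [0.575, 0, 0.25] pointing down, gripper open.
Joint ranges: [-3.11, 3.11], [-0.84, 2.01], [0.21, 2.61], [-1.34, 4.49], [0.05, 2.63], [-2.56, 2.56]. Speed limits (rad/s): [2.57, 2.57, 3.14, 3.14, 3.14, 3.14].

### API

Orientations are given as a unit quaternion [w, x, y, z].
In Python, from cell import * gives the robot as it stands.
- The arm moves only by the tool move_arm, never from a script. Its argument "plan" is a list of rows, each a list of 2 entries, a list of its own where there are three numbers: the shift along the tool's x, y, z in mm, then the turn, a rotation vector about the tool's x, y, z in degrees. A call has exactly 5 rows; each row is the pose to reach, as a shift and turn from the pose commanded when the call began, along the tool's axes at that moment; what a row does not reach only later rows make up. A row lasts 1/10 s, in which the tool goes at most 50 mm and 8.59 degrees, less where a joint would pass 70% of its speed; a pose out of reach is approached as far as the arm can. A call with a gripper value outside its range is refused whole. "gripper" is the opening, from 0 (shut) to 1 (fully open), set as the call begins (left out, the last holds). The fingers move at their own pace and stop on an object; the grip force is fixed at half the most. Time passes only in rows, so rows that repeat a pose let the fingers close, or fill a call up. It gives the time, the measured TCP pose, the force and the opening at its end, in the units of the state.
- sense(): the state, without advancing time (a new reading comes with each control period).
- grab_frame(name): name is "scene" or "side" or "wrist"; returns (picture, depth): 420x560x3 uint8, red, green, blue; 420x560 float32, m along the optical axis (not along the pixel's ray), 0 where there is no reading.
- camera_info(name): a dict with "mtx" (3x3 intrinsics, pixels), "position" and "rotation" of the camera in the world; the wrist camera has in their place "mount" (4x4, takes a point from camera to tool coordinates, whose origin is the TCP and whose axes are the tool frame's). Camera axes: x right, y down, z forward; pixel columns grow to the right and rows downward; lengths in m; the calibration is good to about 2 mm. A picture is of the moment at which its call begins: read the wrist's pose just before it. camera_info takes no time and is no camera call.
- close_job(): hands the job in, once; it reports no verdict.
The state is a dict: "time_s": time; "joints": joint angles; "joint_vel": joint speeds; "effort": joint torques, N m; "tool_pos": TCP position; "tool_rot": TCP orientation; "wrist_force": force on the tool from outside, world axes, zero at the start; "torque": the same for the moment, N m; "opening": opening from 0.0 (shut) to 1.0 (fully open).
Only numpy, scipy, OpenCV 4.12 (cv2) and the standard library are available. Lean on these libraries where they do the work, as an engineer would, in place of code of your own. Each camera call takes 0.05 s, during which the arm holds its last target.

## Working session

There is one attempt and no reset: what is moved stays moved. The work goes in short steps, Python scripts to look and compute and a tool call to move; the robot and the scene stay as the last step left them, time stands still between calls to the robot, and variables do not carry over. Pictures are saved under pics/ and viewed, and the job is handed in when it is done.

Besides the shell and the picture viewer there is one more tool, called after "Emit:" as name(argument=value, ...), one argument or row to a line, values as JSON. move_arm: Moves the arm, as the interface text tells. Its arguments: {"type":"object","properties":{"plan":{"type":"array","items":{"type":"array"}},"gripper":{"type":"number"}},"required":["plan"]}

```bash
ls; mkdir -p pics
python3 - <<'E'
from cell import *
import cv2,numpy as np
print(sense())
for n in ["scene","side","wrist"]:
    c=camera_info(n);print(n,c)
    p,d=grab_frame(n);cv2.imwrite(f"pics/{n}0.png",p[:,:,::-1]);np.savez(f"pics/{n}0.npz",p=p,d=d)
E
```

```text
pics
{'time_s': 0.0, 'joints': array([-1.99732780e-02,  3.20274042e-01,  1.56564277e+00,  4.13850341e-06,
        1.25740590e+00, -1.99936213e-02]), 'joint_vel': array([-0.00017628, -0.00125942, -0.00175201, -0.00126643,  0.00091125,
        0.00088668]), 'effort': array([ 7.05825660e-04, -4.15526962e+01, -2.34157133e+01, -1.88356019e-06,
        8.09230405e-03,  1.54784908e-05]), 'tool_pos': array([5.74568003e-01, 2.59400718e-05, 2.49506566e-01]), 'tool_rot': array([7.06494999e-01, 6.87349601e-06, 7.07718035e-01, 2.03538393e-05]), 'wrist_force': array([ 0.03014872,  0.61828127, -0.04155566]), 'torque': array([-0.02614304, -0.00406549,  0.02730047]), 'opening': 1.0015343461346415}
scene {'mtx': array([[381.17905802,   0.        , 268.11846152],
       [  0.        , 381.17905802, 213.24669019],
       [  0.        ,   0.        ,   1.        ]]), 'position': array([0.92241766, 0.28266746, 0.69388346]), 'rotation': array([-0.12710148,  0.39391577,  0.86094712, -0.29571208])}
side {'mtx': array([[399.40581924,   0.        , 276.84149536],
       [  0.        , 399.40581924, 204.97374575],
       [  0.        ,   0.        ,   1.        ]]), 'position': array([ 0.46254048, -0.46125182,  0.59352966]), 'rotation': array([-0.34847517,  0.9302172 , -0.10597638,  0.04505578])}
wrist {'mtx': array([[346.11126038,   0.        , 280.99285566],
       [  0.        , 346.11126038, 204.21872313],
       [  0.        ,   0.        ,   1.        ]]), 'mount': array([[ 8.33086852e-05, -2.65756606e-01,  9.64040154e-01,
        -1.22937591e-01],
       [-7.36805043e-04, -9.64039912e-01, -2.65756476e-01,
         6.78201308e-02],
       [ 9.99999725e-01, -6.88169825e-04, -2.76123705e-04,
         8.40779913e-04],
       [ 0.00000000e+00,  0.00000000e+00,  0.00000000e+00,
         1.00000000e+00]])}
```

View pics/scene0.png

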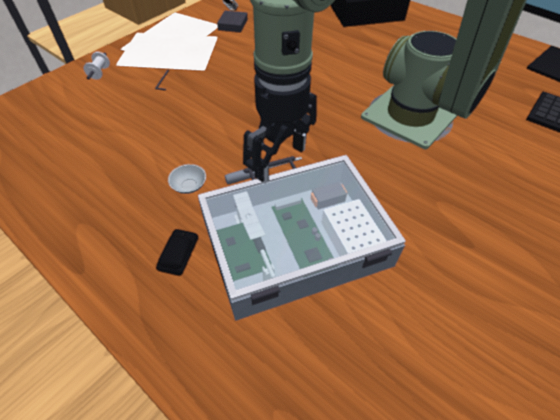

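View pics/side0.png

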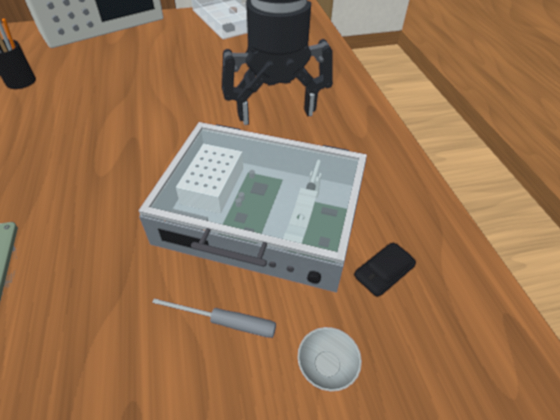

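View pics/wrist0.png

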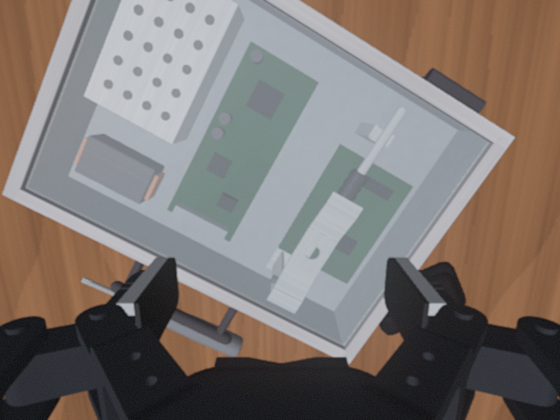

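```bash
cat > h.py <<'E'
import numpy as np,cv2
from scipy.spatial.transform import Rotation as R
from cell import *
def q(w): return R.from_quat([w[1],w[2],w[3],w[0]])
def cam(n,s=None):
    c=camera_info(n);K=np.array(c["mtx"])
    if n!="wrist": return K,q(c["rotation"]).as_matrix(),np.array(c["position"])
    s=s or sense();M=np.array(c["mount"]);Rt=q(s["tool_rot"]).as_matrix()
    return K,Rt@M[:3,:3],Rt@M[:3,3]+s["tool_pos"]
def ray(C,uv):
    K,Rm,p=C;d=Rm@np.linalg.inv(K)@np.array([uv[0],uv[1],1.]);return p,d
def onz(C,uv,z):
    p,d=ray(C,uv);return p+d*(z-p[2])/d[2]
def tri(*obs):
    A=np.zeros((3,3));b=np.zeros(3);rs=[]
    for C,uv in obs:
        p,d=ray(C,uv);d=d/np.linalg.norm(d);P=np.eye(3)-np.outer(d,d);A+=P;b+=P@p;rs.append((p,P))
    x=np.linalg.solve(A,b);return x,[np.linalg.norm(P@(x-p)) for p,P in rs]
def proj(C,X):
    K,Rm,p=C;c=Rm.T@(np.array(X)-p);u=K@c;return u[:2]/u[2]
E
python3 - <<'E'
from h import *
for n,(x0,y0,w,h) in {"side":(120,100,270,200),"scene":(170,140,250,190)}.items():
    p=cv2.imread(f"pics/{n}0.png");cv2.imwrite(f"pics/{n}0z.png",cv2.resize(p[y0:y0+h,x0:x0+w],None,fx=3,fy=3,interpolation=cv2.INTER_CUBIC)[:600,:800])
E
```

```text
(no output)
```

View pics/side0z.png

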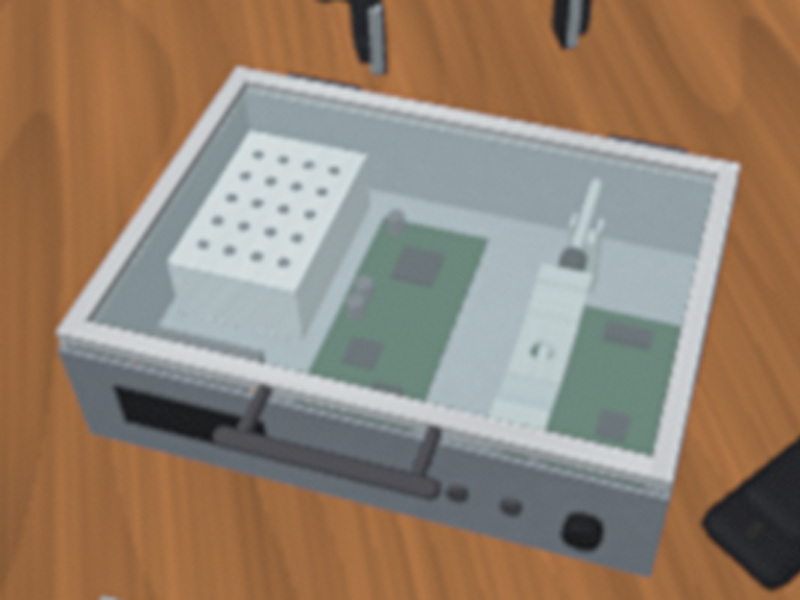

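View pics/scene0z.png

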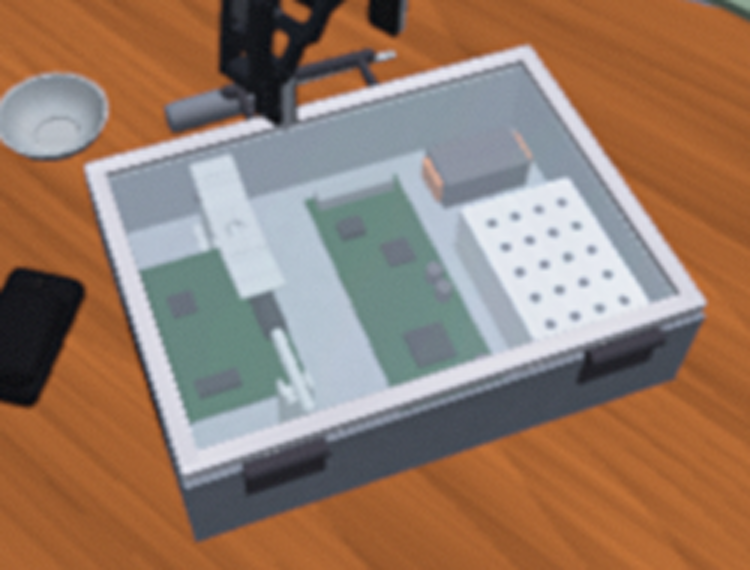

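Run:
```python
from h import *
S=cam("side");C=cam("scene")
s={k:(120+u/3,100+v/3) for k,(u,v) in dict(BL=(238,66),BR=(740,164),FR=(668,484),FL=(60,332)).items()}
c={k:(170+u/3,140+v/3) for k,(u,v) in dict(FL=(530,46),FR=(87,166),BR=(187,470),BL=(705,300)).items()}
P={}
for k in s:
    x,e=tri((S,s[k]),(C,c[k]));P[k]=x;print(k,x.round(4),np.round(e,4))
for a,b in [("BL","BR"),("FL","FR"),("BL","FL"),("BR","FR")]: print(a,b,np.linalg.norm(P[a]-P[b]))
fw=(P["BL"]+P["BR"]-P["FL"]-P["FR"])[:2];print("yaw +x(front->hinge)",np.degrees(np.arctan2(fw[1],fw[0])))
lf=(P["BL"]+P["FL"]-P["BR"]-P["FR"])[:2];print("yaw from y",np.degrees(np.arctan2(lf[1],lf[0]))-90)
print("mid",sum(P.values())/4)
hl=onz(S,(192.7,244.3),.094);hr=onz(S,(265,263.3),.094);print("handle",hl,hr,np.linalg.norm(hl-hr),(hl+hr)/2)
d=(hl-hr);print("yaw h",np.degrees(np.arctan2(d[1],d[0]))-90)
# depths check
D=np.load("pics/side0.npz")["d"]
```

```text
BL [0.4648 0.2099 0.0973] [0.0004 0.0004]
BR [0.757  0.045  0.0969] [0.0013 0.0013]
FR [ 0.6375 -0.1666  0.0932] [0.0003 0.0003]
FL [ 3.456e-01 -3.000e-04  9.500e-02] [0.0011 0.0011]
BL BR 0.33548050529524365
FL FR 0.33598158713499315
BL FL 0.24164711587442236
BR FR 0.24305179118139933
yaw +x(front->hinge) 60.4899943515439
yaw from y 60.44028726311447
mid [0.55119008 0.02199407 0.09560269]
handle [ 0.42372261 -0.08683501  0.094     ] [ 0.52406213 -0.14471788  0.094     ] 0.11583801297211473 [ 0.47389237 -0.11577644  0.094     ]
yaw h 60.0206365252447
```

```bash
cat >> h.py <<'E'
YAW=np.radians(60.3)
u=np.array([np.cos(YAW),np.sin(YAW),0]);v=np.array([-u[1],u[0],0]);ez=np.array([0,0,1.])
H=np.array([0.6104,0.1264,0.087])
def W(a,b,z): return H+a*u+b*v+(z-0.087)*ez   # a along u from hinge, b along v, abs z
def handle(th,off=0.005):
    return H-0.275*(np.cos(th)*u-np.sin(th)*ez)+off*(np.sin(th)*u+np.cos(th)*ez)
PV=W(-.212,-.085,.064)
def rodpt(phi,r=.105): return PV+r*(np.cos(phi)*u+np.sin(phi)*ez)
def Rh(beta): # handle grasp, pitch down deg
    b=np.radians(beta);x=np.cos(b)*u-np.sin(b)*ez;z=np.sin(b)*u+np.cos(b)*ez
    return np.array([x,np.cross(z,x),z]).T
def Rr(beta): # rod grasp, jaws along -v
    b=np.radians(beta);x=np.cos(b)*u-np.sin(b)*ez;z=-v
    return np.array([x,np.cross(z,x),z]).T
def go(pos,Rt,s=None):
    s=s or sense();R0=q(s["tool_rot"]).as_matrix()
    sh=R0.T@(np.array(pos)-s["tool_pos"])*1000
    rv=np.degrees(R.from_matrix(R0.T@Rt).as_rotvec())
    print("shift mm",sh.round(1),"n",np.linalg.norm(sh).round(1),"| rot deg",rv.round(1),"n",np.linalg.norm(rv).round(1));return sh,rv
def st():
    s=sense();x=q(s["tool_rot"]).as_matrix()
    print("t",round(s["time_s"],2),"pos",s["tool_pos"].round(4),"j",s["joints"].round(2),"F",s["wrist_force"].round(1),"open",round(s["opening"],3))
    t=s["tool_pos"]-H;print("case coords a,b,z",(t@u).round(4),(t@v).round(4),s["tool_pos"][2].round(4),"x_t (u,v,z)",np.round([x[:,0]@u,x[:,0]@v,x[2,0]],2))
    return s
E
python3 - <<'E'
from h import *
st();print(handle(0),PV,rodpt(0))
go(np.array([.44,-.17,.25]),Rh(40))
go(np.array([.50,-.05,.28]),Rh(70))
go(np.array([.53,-.05,.28]),Rh(90))
E
```

```text
t 0.15 pos [0.5747 0.     0.2497] j [-0.02  0.32  1.57  0.    1.26 -0.02] F [-0.8  0.8  0.4] open 0.999
case coords a,b,z -0.1275 -0.0316 0.2497 x_t (u,v,z) [-0.  0. -1.]
[ 0.47414887 -0.11247367  0.092     ] [ 0.57919644 -0.09986387  0.064     ] [ 0.6312196  -0.00865756  0.064     ]
shift mm [-1.000e-01 -1.700e+02 -1.347e+02] n 216.9 | rot deg [-56.3 -45.3  26.2] n 76.8
shift mm [-30.2 -50.  -74.7] n 94.9 | rot deg [-59.7 -18.2  10.5] n 63.3
shift mm [-30.3 -50.  -44.7] n 73.6 | rot deg [-60.3  -0.1  -0. ] n 60.3
```

Emit:
move_arm(
  plan=[
    [[0,-19,-15],[-6.2,-5,2.9]],
    [[0,-38,-30],[-12.5,-10,5.8]],
    [[0,-57,-45],[-18.7,-15,8.7]],
    [[0,-76,-60],[-25,-20,11.6]],
    [[0,-95,-75],[-31.2,-25,14.5]],
  ],
  gripper=0.33,
)

```text
time_s: 0.65
tool_pos: [0.5046, -0.0878, 0.2499]
tool_rot: [0.799, -0.084, 0.547, 0.236]
wrist_force: [-0.3, -0.8, -0.2]
opening: 0.331
```

Run:
```python
from h import *
st()
go(np.array([.44,-.18,.22]),Rh(40))
```

```text
t 0.65 pos [ 0.5046 -0.0878  0.2499] j [-0.42  0.15  1.87  0.46  1.01 -1.11] F [-0.3 -0.8 -0.2] open 0.331
case coords a,b,z -0.2385 -0.0143 0.2499 x_t (u,v,z) [ 0.39 -0.11 -0.91]
shift mm [ -17.7  -54.  -101.7] n 116.5 | rot deg [-30.1 -24.3  13.6] n 41.0
```

Emit:
move_arm(
  plan=[
    [[-4,-12,-23],[-7,-5.8,3.2]],
    [[-8,-24,-46],[-14,-11.6,6.4]],
    [[-12,-36,-70],[-21,-17.3,9.7]],
    [[-14,-45,-92],[-27,-22,12.5]],
    [[-14,-45,-92],[-27,-22,12.5]],
  ],
)

```text
time_s: 1.15
tool_pos: [0.4442, -0.1682, 0.2212]
tool_rot: [0.818, -0.156, 0.341, 0.437]
wrist_force: [0.0, -0.5, -0.6]
opening: 0.329
```

Run:
```python
from h import *
s=st()
p,d=grab_frame("wrist");cv2.imwrite("pics/wrist1.png",p[:,:,::-1])
C=cam("wrist",s)
for e in (-.055,0,.055): print(proj(C,handle(0)+e*v))
go(handle(0)-.06*Rh(40)[:,0],Rh(40))
```

```text
t 1.15 pos [ 0.4442 -0.1682  0.2212] j [-0.84  0.29  1.95  0.81  1.29 -2.18] F [ 0.  -0.5 -0.6] open 0.329
case coords a,b,z -0.3383 -0.0016 0.2212 x_t (u,v,z) [ 0.72 -0.03 -0.69]
[226.34509758 261.66680929]
[216.39186511 197.01315386]
[205.13761265 123.90840493]
shift mm [ 74.6   0.  -51.3] n 90.5 | rot deg [-5.2 -3.7  2. ] n 6.7
```

View pics/wrist1.png

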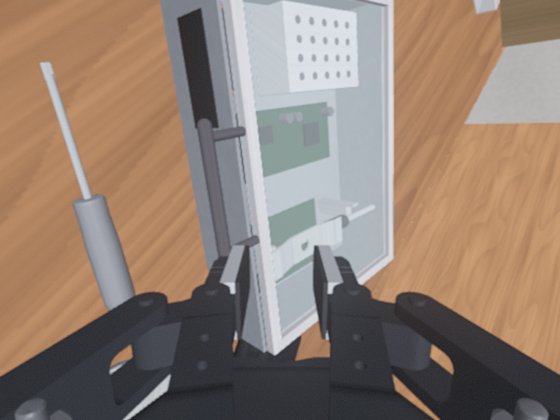

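Emit:
move_arm(
  plan=[
    [[15,0,-12],[-2,-1.5,0.8]],
    [[32,0,-26],[-4,-2.8,1.5]],
    [[52,0,-40],[-5.2,-3.7,2]],
    [[70,0,-51],[-5.2,-3.7,2]],
    [[70,0,-51],[-5.2,-3.7,2]],
  ],
)

```text
time_s: 1.7
tool_pos: [0.4499, -0.151, 0.1344]
tool_rot: [0.812, -0.169, 0.3, 0.472]
wrist_force: [-0.4, 1.0, 0.2]
opening: 0.329
```

Run:
```python
from h import *
s=st()
p,d=grab_frame("wrist");cv2.imwrite("pics/wrist2.png",p[:,:,::-1])
C=cam("wrist",s)
for e in (-.055,0,.055): print(proj(C,handle(0)+e*v))
go(handle(0)-.006*Rh(40)[:,0],Rh(40))
```

```text
t 1.7 pos [ 0.4499 -0.151   0.1344] j [-0.83  0.44  2.05  0.9   1.19 -2.46] F [-0.4  1.   0.2] open 0.329
case coords a,b,z -0.3205 0.0019 0.1344 x_t (u,v,z) [ 0.76  0.   -0.65]
[276.8337732  320.25215222]
[275.77964961 234.99506356]
[274.55841095 136.2217758 ]
shift mm [57.2 -1.2 -3.9] n 57.4 | rot deg [-0.3 -0.3 -0.1] n 0.5
```

View pics/wrist2.png

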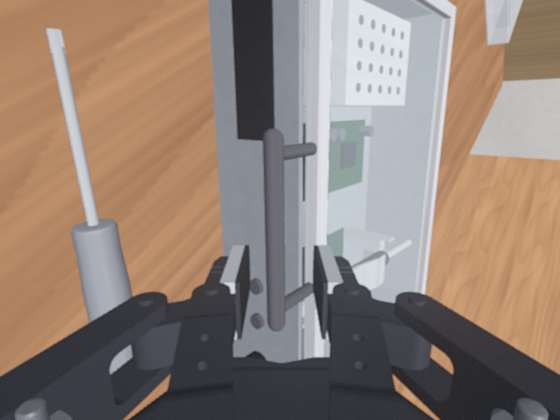

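Emit:
move_arm(
  plan=[
    [[12,-1,-4],[0,0,0]],
    [[24,-1,-4],[0,0,0]],
    [[38,-1,-4],[0,0,0]],
    [[50,-1,-4],[0,0,0]],
    [[55,-1,-4],[0,0,0]],
  ],
  gripper=0.28,
)

```text
time_s: 2.25
tool_pos: [0.4711, -0.1174, 0.097]
tool_rot: [0.812, -0.172, 0.299, 0.472]
wrist_force: [-0.0, -0.2, -0.3]
opening: 0.282
```

Run:
```python
from h import *
s=st()
go(handle(0)-.006*Rh(40)[:,0],Rh(40))
p,d=grab_frame("wrist");cv2.imwrite("pics/wrist3.png",p[:,:,::-1])
p,d=grab_frame("side");cv2.imwrite("pics/side3.png",cv2.resize(p[150:350,100:380,::-1],None,fx=2.8,fy=2.8))
```

```text
t 2.25 pos [ 0.4711 -0.1174  0.097 ] j [-0.75  0.5   2.1   0.99  1.09 -2.53] F [-0.  -0.2 -0.3] open 0.282
case coords a,b,z -0.2807 0.0002 0.097 x_t (u,v,z) [ 0.76  0.   -0.65]
shift mm [ 1.6 -0.2 -0.1] n 1.6 | rot deg [-0.2 -0.3 -0.1] n 0.4
```

View pics/wrist3.png

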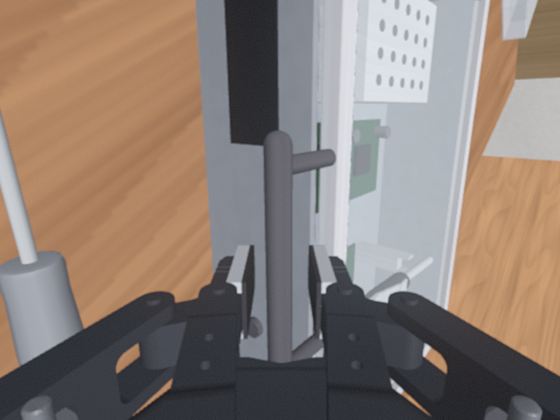

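View pics/side3.png

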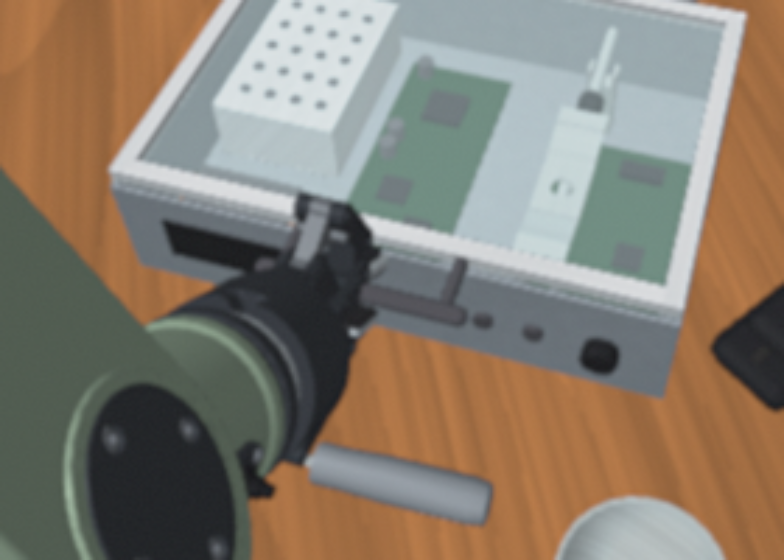

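Emit:
move_arm(
  plan=[
    [[0,0,0],[0,0,0]],
    [[0,0,0],[0,0,0]],
    [[0,0,0],[0,0,0]],
    [[0,0,0],[0,0,0]],
    [[0,0,0],[0,0,0]],
  ],
  gripper=0.05,
)

```text
time_s: 2.85
tool_pos: [0.471, -0.1192, 0.0975]
tool_rot: [0.812, -0.172, 0.299, 0.47]
wrist_force: [-0.7, -0.8, -4.1]
opening: 0.102
```

```bash
cat >> h.py <<'E'
def arc(th0,th1,b0,b1,off,n=5):
    # rows for lid arc; measured current pose as reference; off = pose offset of TCP from handle along tool x at start
    s=sense();R0=q(s["tool_rot"]).as_matrix();p0=s["tool_pos"]
    for k in range(1,n+1):
        f=k/n;th=th0+(th1-th0)*f;b=b0+(b1-b0)*f
        p=handle(th)+off*Rh(b)[:,0];d=R0.T@(p-(handle(th0)+off*Rh(b0)[:,0]))*1000
        rv=np.degrees(R.from_matrix(Rh(b0).T@Rh(b)).as_rotvec());print(d.round(0),rv.round(1))
def lidang(s=None,off=-.006):
    s=s or sense();h=s["tool_pos"]-off*q(s["tool_rot"]).as_matrix()[:,0]-H
    return np.arctan2(h[2],-h@u)-np.arctan2(.005,.275), np.hypot(h[2],h@u), h@v
E
python3 - <<'E'
from h import *
s=st();print(lidang(s))
arc(0,.1,40.7,43.5,-.006)
E
```

```text
t 2.85 pos [ 0.471  -0.1192  0.0975] j [-0.75  0.5   2.1   0.99  1.09 -2.53] F [-0.7 -0.8 -4.1] open 0.102
case coords a,b,z -0.2824 -0.0006 0.0975 x_t (u,v,z) [ 0.76 -0.   -0.65]
(np.float64(0.005471217651465545), np.float64(0.2779239846980594), np.float64(-0.0006085247574178462))
[-3.  0.  4.] [0.  0.6 0. ]
[-7.  0.  9.] [-0.   1.1  0. ]
[-10.   0.  13.] [ 0.   1.7 -0. ]
[-13.   0.  18.] [ 0.   2.2 -0. ]
[-16.   0.  22.] [-0.   2.8  0. ]
```

Run:
```python
from h import *
def arc2(th0,th1,b0,b1,off=-.006,n=5):
    r=[]
    for k in range(1,n+1):
        f=k/n;th=th0+(th1-th0)*f;b=b0+(b1-b0)*f
        d=Rh(b0).T@(handle(th)+off*Rh(b)[:,0]-handle(th0)-off*Rh(b0)[:,0])*1000
        r.append([int(round(d[0])),0,int(round(d[2])),round(b-b0,1)])
    print(round(th0,2),r)
b=40.7
for i in range(11):
    t0=.12*i;t1=min(t0+.12,1.25);b1=b+(4.0 if i<10 else 2); arc2(t0,t1,b,b1);b=b1
```

```text
0.0 [[-4, 0, 5, 0.8], [-8, 0, 11, 1.6], [-12, 0, 16, 2.4], [-16, 0, 21, 3.2], [-19, 0, 27, 4.0]]
0.12 [[-4, 0, 5, 0.8], [-8, 0, 11, 1.6], [-11, 0, 17, 2.4], [-15, 0, 22, 3.2], [-18, 0, 28, 4.0]]
0.24 [[-4, 0, 6, 0.8], [-7, 0, 11, 1.6], [-10, 0, 17, 2.4], [-14, 0, 23, 3.2], [-17, 0, 29, 4.0]]
0.36 [[-3, 0, 6, 0.8], [-7, 0, 12, 1.6], [-10, 0, 18, 2.4], [-12, 0, 24, 3.2], [-15, 0, 30, 4.0]]
0.48 [[-3, 0, 6, 0.8], [-6, 0, 12, 1.6], [-9, 0, 18, 2.4], [-11, 0, 24, 3.2], [-14, 0, 30, 4.0]]
0.6 [[-3, 0, 6, 0.8], [-5, 0, 12, 1.6], [-8, 0, 18, 2.4], [-10, 0, 25, 3.2], [-12, 0, 31, 4.0]]
0.72 [[-2, 0, 6, 0.8], [-5, 0, 12, 1.6], [-7, 0, 19, 2.4], [-9, 0, 25, 3.2], [-11, 0, 32, 4.0]]
0.84 [[-2, 0, 6, 0.8], [-4, 0, 13, 1.6], [-6, 0, 19, 2.4], [-8, 0, 26, 3.2], [-9, 0, 32, 4.0]]
0.96 [[-2, 0, 6, 0.8], [-3, 0, 13, 1.6], [-5, 0, 19, 2.4], [-6, 0, 26, 3.2], [-8, 0, 33, 4.0]]
1.08 [[-1, 0, 7, 0.8], [-3, 0, 13, 1.6], [-4, 0, 20, 2.4], [-5, 0, 26, 3.2], [-6, 0, 33, 4.0]]
1.2 [[-1, 0, 3, 0.4], [-1, 0, 5, 0.8], [-1, 0, 8, 1.2], [-2, 0, 11, 1.6], [-2, 0, 14, 2.0]]
```

Emit:
move_arm(
  plan=[
    [[-4,0,5],[0,0.8,0]],
    [[-8,0,11],[0,1.6,0]],
    [[-12,0,16],[0,2.4,0]],
    [[-16,0,21],[0,3.2,0]],
    [[-19,0,27],[0,4,0]],
  ],
)

```text
time_s: 3.35
tool_pos: [0.4723, -0.1168, 0.1295]
tool_rot: [0.8, -0.189, 0.329, 0.464]
wrist_force: [2.0, -1.6, -15.3]
opening: 0.1
```

Run:
```python
from h import *
s=st();print(lidang(s))
```

```text
t 3.35 pos [ 0.4723 -0.1168  0.1295] j [-0.71  0.41  2.06  0.91  1.09 -2.38] F [  2.   -1.6 -15.3] open 0.1
case coords a,b,z -0.2796 -0.0005 0.1295 x_t (u,v,z) [ 0.71 -0.   -0.7 ]
(np.float64(0.11999420232484692), np.float64(0.2780074972938136), np.float64(-0.0005528073213336375))
```

Emit:
move_arm(
  plan=[
    [[-4,0,5],[0,0.8,0]],
    [[-8,0,11],[0,1.6,0]],
    [[-11,0,17],[0,2.4,0]],
    [[-15,0,22],[0,3.2,0]],
    [[-18,0,28],[0,4,0]],
  ],
)

```text
time_s: 3.85
tool_pos: [0.4755, -0.111, 0.1627]
tool_rot: [0.789, -0.205, 0.356, 0.457]
wrist_force: [2.2, -4.4, -15.7]
opening: 0.1
```

Emit:
move_arm(
  plan=[
    [[-4,0,6],[0,0.8,0]],
    [[-7,0,11],[0,1.6,0]],
    [[-10,0,17],[0,2.4,0]],
    [[-14,0,23],[0,3.2,0]],
    [[-17,0,29],[0,4,0]],
  ],
)

```text
time_s: 4.35
tool_pos: [0.4807, -0.1017, 0.1947]
tool_rot: [0.776, -0.221, 0.383, 0.45]
wrist_force: [4.2, -0.6, -17.3]
opening: 0.102
```

Emit:
move_arm(
  plan=[
    [[-3,0,6],[0,0.8,0]],
    [[-7,0,12],[0,1.6,0]],
    [[-10,0,18],[0,2.4,0]],
    [[-12,0,24],[0,3.2,0]],
    [[-15,0,30],[0,4,0]],
  ],
)

```text
time_s: 4.85
tool_pos: [0.4875, -0.0895, 0.2249]
tool_rot: [0.762, -0.236, 0.411, 0.442]
wrist_force: [3.1, -4.6, -15.6]
opening: 0.098
```

Run:
```python
from h import *
s=st();print(lidang(s))
```

```text
t 4.85 pos [ 0.4875 -0.0895  0.2249] j [-0.55  0.22  1.91  0.66  1.13 -1.92] F [  3.1  -4.6 -15.6] open 0.098
case coords a,b,z -0.2484 -0.0003 0.2249 x_t (u,v,z) [ 0.55  0.   -0.83]
(np.float64(0.47855482327178234), np.float64(0.27883686864502555), np.float64(-0.000271269483128508))
```

Tracking well; continue the arc.

Emit:
move_arm(
  plan=[
    [[-3,0,6],[0,0.8,0]],
    [[-6,0,12],[0,1.6,0]],
    [[-9,0,18],[0,2.4,0]],
    [[-11,0,24],[0,3.2,0]],
    [[-14,0,30],[0,4,0]],
  ],
)

```text
time_s: 5.35
tool_pos: [0.496, -0.0745, 0.2525]
tool_rot: [0.747, -0.251, 0.437, 0.434]
wrist_force: [7.1, -2.0, -20.4]
opening: 0.102
```

Emit:
move_arm(
  plan=[
    [[-3,0,6],[0,0.8,0]],
    [[-5,0,12],[0,1.6,0]],
    [[-8,0,18],[0,2.4,0]],
    [[-10,0,25],[0,3.2,0]],
    [[-12,0,31],[0,4,0]],
  ],
)

```text
time_s: 5.85
tool_pos: [0.506, -0.0568, 0.2783]
tool_rot: [0.731, -0.266, 0.464, 0.425]
wrist_force: [3.1, -8.0, -14.5]
opening: 0.098
```

Emit:
move_arm(
  plan=[
    [[-2,0,6],[0,0.8,0]],
    [[-5,0,12],[0,1.6,0]],
    [[-7,0,19],[0,2.4,0]],
    [[-9,0,25],[0,3.2,0]],
    [[-11,0,32],[0,4,0]],
  ],
)

```text
time_s: 6.35
tool_pos: [0.5173, -0.0366, 0.3012]
tool_rot: [0.713, -0.281, 0.49, 0.415]
wrist_force: [2.7, -9.3, -17.3]
opening: 0.1
```

Run:
```python
from h import *
s=st();print(lidang(s))
```

```text
t 6.35 pos [ 0.5173 -0.0366  0.3012] j [-0.3   0.15  1.71  0.39  1.22 -1.47] F [  2.7  -9.3 -17.3] open 0.1
case coords a,b,z -0.1877 0.0001 0.3012 x_t (u,v,z) [ 0.36  0.   -0.93]
(np.float64(0.8257476831915317), np.float64(0.2791974165051628), np.float64(9.731324303584455e-05))
```

Emit:
move_arm(
  plan=[
    [[-2,0,6],[0,0.8,0]],
    [[-4,0,13],[0,1.6,0]],
    [[-6,0,19],[0,2.4,0]],
    [[-8,0,26],[0,3.2,0]],
    [[-9,0,32],[0,4,0]],
  ],
)

```text
time_s: 6.85
tool_pos: [0.5302, -0.014, 0.3219]
tool_rot: [0.695, -0.295, 0.515, 0.405]
wrist_force: [-0.1, -10.0, -10.6]
opening: 0.096
```

Emit:
move_arm(
  plan=[
    [[-2,0,6],[0,0.8,0]],
    [[-3,0,13],[0,1.6,0]],
    [[-5,0,19],[0,2.4,0]],
    [[-6,0,26],[0,3.2,0]],
    [[-8,0,33],[0,4,0]],
  ],
)

```text
time_s: 7.35
tool_pos: [0.5438, 0.0102, 0.3389]
tool_rot: [0.676, -0.309, 0.54, 0.394]
wrist_force: [2.4, -11.4, -16.9]
opening: 0.099
```

Emit:
move_arm(
  plan=[
    [[-1,0,7],[0,0.8,0]],
    [[-3,0,13],[0,1.6,0]],
    [[-4,0,20],[0,2.4,0]],
    [[-5,0,26],[0,3.2,0]],
    [[-6,0,33],[0,4,0]],
  ],
)

```text
time_s: 7.85
tool_pos: [0.5587, 0.0366, 0.3531]
tool_rot: [0.657, -0.323, 0.564, 0.383]
wrist_force: [-1.1, -12.6, -10.4]
opening: 0.102
```

Run:
```python
from h import *
s=st();print(lidang(s))
from scipy.optimize import least_squares
D=[([.4723,-.1168,.1295],[.8,-.189,.329,.464]),([.4755,-.111,.1627],[.789,-.205,.356,.457]),([.4807,-.1017,.1947],[.776,-.221,.383,.45]),([.4875,-.0895,.2249],[.762,-.236,.411,.442]),([.496,-.0745,.2525],[.747,-.251,.437,.434]),([.506,-.0568,.2783],[.731,-.266,.464,.425]),([.5173,-.0366,.3012],[.713,-.281,.49,.415]),(s["tool_pos"],s["tool_rot"])]
def f(x):
    r=[]
    for p,qq in D:
        h=np.array(p)-x[2]*q(np.array(qq)/np.linalg.norm(qq)).as_matrix()[:,0]-H
        r.append(np.hypot(h@u-x[0],h[2])-.27505)
    return r
o=least_squares(f,[0,0,-.006]);print(o.x,np.round(o.fun,4))
```

```text
t 7.85 pos [0.5587 0.0366 0.3531] j [-0.03  0.21  1.46  0.14  1.4  -1.1 ] F [ -1.1 -12.6 -10.4] open 0.102
case coords a,b,z -0.1036 0.0004 0.3531 x_t (u,v,z) [ 0.16  0.01 -0.99]
(np.float64(1.1766803914379227), np.float64(0.27972976577448483), np.float64(0.0004346314054854885))
[ 0.00111824  0.         -0.01127287] [-0.0001 -0.     -0.0001  0.0001  0.      0.0001 -0.0001 -0.    ]
```

```bash
sed -i 's/^H=.*/H=np.array([0.6104,0.1264,0.087])+0.0011*u/' h.py
python3 - <<'E'
from h import *
s=st();th,r,b=lidang(s,-.0113);print(th,r,b)
R0=q(s["tool_rot"]).as_matrix()
for t in (1.2,1.23,1.26):
  print(R0.T@(handle(t)-handle(th))*1000)
E
```

```text
t 7.85 pos [0.5587 0.0366 0.3531] j [-0.03  0.21  1.46  0.14  1.4  -1.1 ] F [ -1.1 -12.6 -10.4] open 0.102
case coords a,b,z -0.1047 0.0004 0.3531 x_t (u,v,z) [ 0.16  0.01 -0.99]
1.1687619444267061 0.27496959220190015 0.0004753739766944183
[-1.80626886  0.05489491  8.39933722]
[-3.2931958   0.10595054 16.51514497]
[-4.53601858  0.15532957 24.67191192]
```

Emit:
move_arm(
  plan=[
    [[-1,0,5],[0,0,0]],
    [[-2,0,11],[0,0,0]],
    [[-3,0,16],[0,0,0]],
    [[-4,0,22],[0,0,0]],
    [[-4,0,22],[0,0,0]],
  ],
)

```text
time_s: 8.35
tool_pos: [0.5702, 0.0569, 0.3616]
tool_rot: [0.658, -0.322, 0.562, 0.384]
wrist_force: [1.7, -3.7, -8.4]
opening: 0.097
```

Run:
```python
from h import *
s=st();print(lidang(s,-.0113))
p,d=grab_frame("wrist");cv2.imwrite("pics/wrist4.png",p[:,:,::-1]);np.save("pics/w4.npy",d)
p,d=grab_frame("side");cv2.imwrite("pics/side4.png",p[:,:,::-1])
C=cam("wrist",s);S=cam("side")
for ph in (0,.08): 
    print("grip",proj(C,rodpt(ph)),proj(S,rodpt(ph)),"end",proj(C,rodpt(ph,.1916)),proj(S,rodpt(ph,.1916)))
print("piv",proj(C,PV),proj(S,PV))
```

```text
t 8.35 pos [0.5702 0.0569 0.3616] j [ 0.    0.23  1.42  0.15  1.41 -1.06] F [ 1.7 -3.7 -8.4] open 0.097
case coords a,b,z -0.0814 0.0005 0.3616 x_t (u,v,z) [ 0.16  0.01 -0.99]
(np.float64(1.2593563736051738), np.float64(0.2751808265754761), np.float64(0.000565159488126847))
grip [222.82260093 235.81986583] [308.00187063 197.76924461] end [290.09920843 231.82954593] [318.53126219 165.92622937]
grip [222.55026913 238.13761189] [308.28248645 194.72786392] end [291.87525029 235.85977896] [319.17547869 160.23765254]
piv [135.54938037 240.99622773] [292.84851764 243.59605685]
```

View pics/wrist4.png

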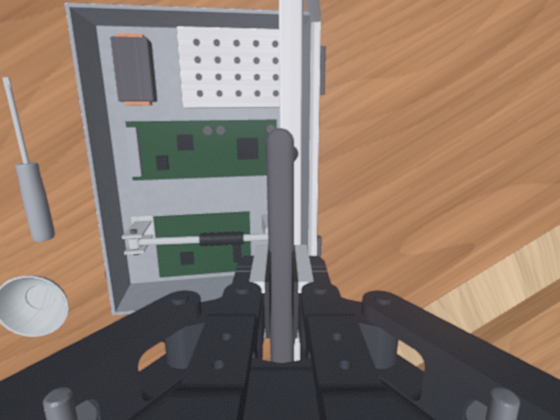

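View pics/side4.png

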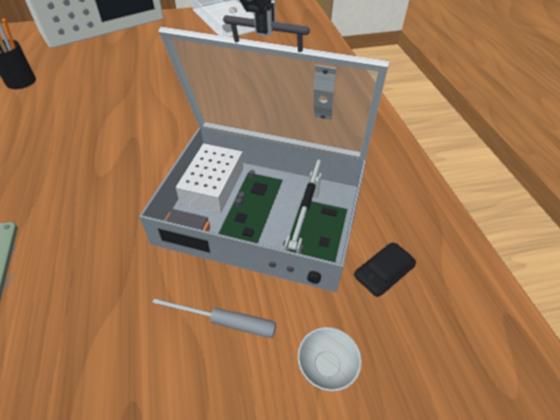

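```bash
cat >> h.py <<'E'
def hole(n,uv,th,depth=.010):
    d=-np.cos(th)*u+np.sin(th)*ez;nn=np.sin(th)*u+np.cos(th)*ez
    p,r=ray(cam(n),uv);t=((H-depth*nn-p)@nn)/(r@nn);X=p+r*t;return (X-H)@d,(X-H)@v
E
python3 - <<'E'
from h import *
p=cv2.imread("pics/side4.png");cv2.imwrite("pics/side4z.png",cv2.resize(p[50:130,280:390],None,fx=7,fy=7,interpolation=cv2.INTER_CUBIC))
for s in (.149,.16,.171):
    th=1.26;X=H+s*(-np.cos(th)*u+np.sin(th)*ez)-.085*v-.01*(np.sin(th)*u+np.cos(th)*ez);print(s,(proj(cam("side"),X)-[280,50])*7)
E
```

```text
0.149 [299.98542922 384.99944002]
0.16 [301.36314867 353.3552616 ]
0.171 [302.78640018 320.66527902]
```

View pics/side4z.png

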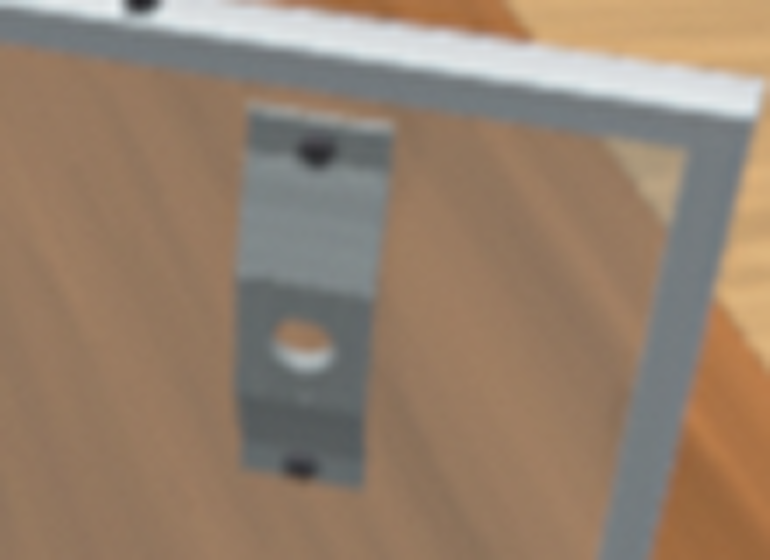

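```bash
python3 - <<'E'
from h import *
from scipy.optimize import fsolve
def sd(ph,th):
    e=np.array([-.212+.1916*np.cos(ph),-.023+.1916*np.sin(ph)])
    return e@[-np.cos(th),np.sin(th)], -(e@[np.sin(th),np.cos(th)])
for dep in (.014,.004):
  for s in (.143,.147,.151,.155,.159,.163,.167,.171):
    ph,th=fsolve(lambda x:np.array(sd(*x))-[s,dep],[.9,1.0]);print(dep,s,"phi",round(ph,3),"lid",round(th,3))
for ph in (.7,.75,.8,.85,.9):
  print(ph,[np.round(sd(ph,t),4) for t in (1.25,1.2,1.15,1.1,1.05)])
s=sense()
E
python3 - <<'E'
from h import *
# release & approach geometry
s=sense()
print(s["tool_pos"]-.0)
for b in (40,50,60):
  go(rodpt(0.04)-.10*Rr(b)[:,0],Rr(b))
go(W(-.25,-.04,.36),Rr(60))
E
```

```text
0.014 0.143 phi 0.826 lid 1.06
0.014 0.147 phi 0.847 lid 1.051
0.014 0.151 phi 0.869 lid 1.042
0.014 0.155 phi 0.89 lid 1.033
0.014 0.159 phi 0.912 lid 1.024
0.014 0.163 phi 0.934 lid 1.014
0.014 0.167 phi 0.955 lid 1.005
0.014 0.171 phi 0.977 lid 0.995
0.004 0.143 phi 0.823 lid 0.991
0.004 0.147 phi 0.844 lid 0.984
0.004 0.151 phi 0.866 lid 0.977
0.004 0.155 phi 0.887 lid 0.969
0.004 0.159 phi 0.909 lid 0.962
0.004 0.163 phi 0.931 lid 0.954
0.004 0.167 phi 0.952 lid 0.946
0.004 0.171 phi 0.974 lid 0.938
0.7 [array([0.1159, 0.0304]), array([0.1173, 0.0246]), array([0.1184, 0.0187]), array([0.1192, 0.0128]), array([0.1197, 0.0068])]
0.75 [array([0.1248, 0.0342]), array([0.1263, 0.0279]), array([0.1275, 0.0216]), array([0.1285, 0.0152]), array([0.1291, 0.0087])]
0.8 [array([0.1334, 0.0384]), array([0.1351, 0.0317]), array([0.1365, 0.0249]), array([0.1376, 0.0181]), array([0.1383, 0.0112])]
0.85 [array([0.1418, 0.043 ]), array([0.1437, 0.0359]), array([0.1453, 0.0287]), array([0.1466, 0.0214]), array([0.1475, 0.014 ])]
0.9 [array([0.1499, 0.0481]), array([0.1521, 0.0405]), array([0.1539, 0.0329]), array([0.1554, 0.0251]), array([0.1565, 0.0173])]
[0.57064681 0.05765288 0.36184589]
shift mm [ 208.6  -87.5 -139.2] n 265.6 | rot deg [ 85.5 -31.9  31.4] n 96.6
shift mm [ 198.5  -87.4 -125. ] n 250.3 | rot deg [ 87.3 -24.2  23.6] n 93.7
shift mm [ 191.   -87.2 -109.3] n 236.7 | rot deg [ 88.7 -16.4  15.8] n 91.5
shift mm [ -26.4  -40.9 -167.3] n 174.3 | rot deg [ 88.7 -16.4  15.8] n 91.5
```

Emit:
move_arm(
  plan=[
    [[0,0,0],[0,0,0]],
    [[0,0,0],[0,0,0]],
    [[-10,0,0],[0,0,0]],
    [[-28,0,-2],[0,0,0]],
    [[-46,0,-8],[0,0,0]],
  ],
  gripper=0.4,
)

```text
time_s: 8.95
tool_pos: [0.5652, 0.045, 0.4085]
tool_rot: [0.662, -0.323, 0.558, 0.384]
wrist_force: [-0.0, -0.6, 0.2]
opening: 0.398
```

Run:
```python
from h import *
s=st()
go(W(-.25,-.05,.33),Rr(60))
```

```text
t 8.95 pos [0.5652 0.045  0.4085] j [-0.02  0.21  1.34  0.15  1.51 -1.07] F [-0.  -0.6  0.2] open 0.398
case coords a,b,z -0.0942 -0.0011 0.4085 x_t (u,v,z) [ 0.17  0.   -0.99]
shift mm [  50.8  -49.2 -166.8] n 181.1 | rot deg [ 88.9 -15.9  15.8] n 91.7
```

Emit:
move_arm(
  plan=[
    [[0,-4,-22],[8.2,-1.4,1.4]],
    [[2,-8,-46],[16.4,-2.8,2.8]],
    [[6,-14,-72],[24.6,-4.2,4.2]],
    [[14,-20,-98],[32.8,-5.6,5.6]],
    [[24,-26,-122],[41,-7,7]],
  ],
)

```text
time_s: 9.45
tool_pos: [0.5301, -0.0701, 0.364]
tool_rot: [0.741, -0.011, 0.634, 0.22]
wrist_force: [0.7, -0.2, -0.1]
opening: 0.404
```

Run:
```python
from h import *
s=st()
go(rodpt(0.04)-.12*Rr(52)[:,0],Rr(52))
```

```text
t 9.45 pos [ 0.5301 -0.0701  0.364 ] j [-0.34  0.2   1.49  0.33  1.47 -0.71] F [ 0.7 -0.2 -0.1] open 0.404
case coords a,b,z -0.2116 -0.0276 0.364 x_t (u,v,z) [ 0.32  0.07 -0.95]
shift mm [196.1 -76.4  20.8] n 211.5 | rot deg [ 47.  -11.7  16.5] n 51.2
```

Emit:
move_arm(
  plan=[
    [[28,-8,5],[7.8,-2,2.7]],
    [[64,-20,10],[15.6,-3.9,5.5]],
    [[100,-34,16],[23.4,-5.8,8.2]],
    [[138,-48,20],[31.2,-7.8,11]],
    [[168,-60,22],[38.5,-9.6,13.5]],
  ],
)

```text
time_s: 9.95
tool_pos: [0.5884, -0.0649, 0.1916]
tool_rot: [0.722, 0.324, 0.605, 0.083]
wrist_force: [-0.2, -0.3, 0.3]
opening: 0.401
```

Run:
```python
from h import *
s=st()
go(rodpt(0.04)-.09*Rr(52)[:,0],Rr(52))
```

```text
t 9.95 pos [ 0.5884 -0.0649  0.1916] j [-0.42  0.39  1.77  0.7   1.08 -0.44] F [-0.2 -0.3  0.3] open 0.401
case coords a,b,z -0.1782 -0.0757 0.1916 x_t (u,v,z) [ 0.57  0.03 -0.82]
shift mm [ 51.7 -18.5   8.4] n 55.5 | rot deg [ 8.4 -2.2  3. ] n 9.2
```

Emit:
move_arm(
  plan=[
    [[12,-5,4],[3,-1,1]],
    [[24,-10,6],[6,-1.6,2]],
    [[36,-13,7],[7.5,-2,2.7]],
    [[42,-14,7],[7.5,-2,2.7]],
    [[42,-14,7],[7.5,-2,2.7]],
  ],
  gripper=0.5,
)

```text
time_s: 10.45
tool_pos: [0.601, -0.0564, 0.1502]
tool_rot: [0.708, 0.384, 0.59, 0.056]
wrist_force: [-0.2, -0.1, -0.6]
opening: 0.498
```

Run:
```python
from h import *
s=st()
p,d=grab_frame("wrist");cv2.imwrite("pics/wrist5.png",p[:,:,::-1])
p,d=grab_frame("side");cv2.imwrite("pics/side5.png",p[:,:,::-1])
C=cam("wrist",s);S=cam("side")
for r in (.078,.105,.132,.1916): print(r,proj(C,rodpt(.04,r)),proj(S,rodpt(.04,r)))
go(rodpt(0.04),Rr(52))
```

```text
t 10.45 pos [ 0.601  -0.0564  0.1502] j [-0.42  0.44  1.83  0.82  0.99 -0.43] F [-0.2 -0.1 -0.6] open 0.498
case coords a,b,z -0.1646 -0.0824 0.1502 x_t (u,v,z) [ 0.61  0.01 -0.79]
0.078 [284.18660228 259.3166138 ] [304.48310793 207.5804282 ]
0.105 [284.9081249  219.51414908] [308.15268987 196.22099934]
0.132 [285.57501509 182.72545762] [311.65836274 185.36896167]
0.1916 [286.88214365 110.61830957] [318.86852979 163.04942203]
shift mm [100.7  -4.9   2.6] n 100.9 | rot deg [ 1.3 -0.3  0.4] n 1.4
```

View pics/wrist5.png

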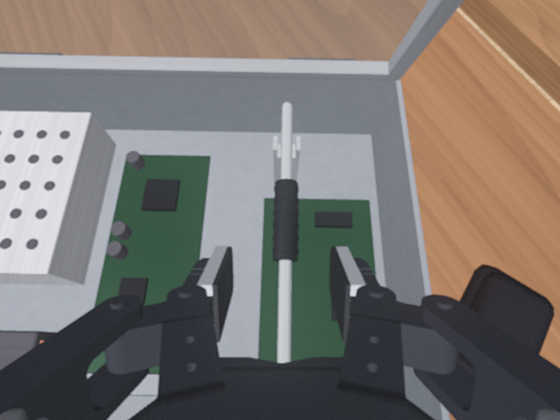

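View pics/side5.png

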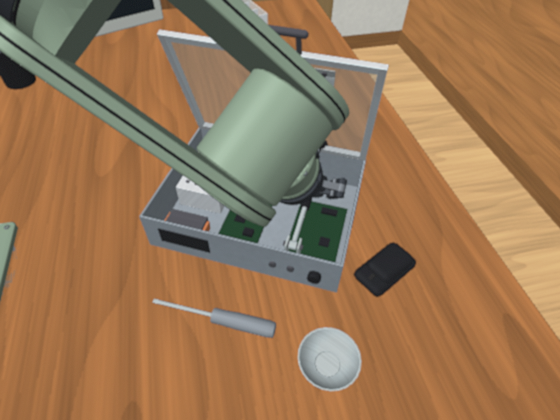

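Emit:
move_arm(
  plan=[
    [[20,-1,1],[1,0,0]],
    [[42,-3,2],[1.3,0,0]],
    [[64,-4,2],[1.3,0,0]],
    [[84,-5,2],[1.3,0,0]],
    [[96,-5,2],[1.3,0,0]],
  ],
)

```text
time_s: 11.05
tool_pos: [0.6294, -0.0094, 0.0705]
tool_rot: [0.704, 0.392, 0.591, 0.05]
wrist_force: [0.1, 0.7, 0.1]
opening: 0.5
```

Emit:
move_arm(
  plan=[
    [[0,0,0],[0,0,0]],
    [[0,0,0],[0,0,0]],
    [[0,0,0],[0,0,0]],
    [[0,0,0],[0,0,0]],
    [[0,0,0],[0,0,0]],
  ],
  gripper=0.1,
)

```text
time_s: 11.55
tool_pos: [0.6299, -0.0106, 0.0717]
tool_rot: [0.704, 0.392, 0.59, 0.049]
wrist_force: [3.7, 0.3, 0.5]
opening: 0.165
```

Run:
```python
from h import *
s=st()
p,d=grab_frame("wrist");cv2.imwrite("pics/wrist6.png",p[:,:,::-1])
t=s["tool_pos"]-PV;print("tcp rel pivot a,b,z",t@u,t@v,t[2])
p,d=grab_frame("scene");cv2.imwrite("pics/scene6.png",p[:,:,::-1])
```

```text
t 11.55 pos [ 0.6299 -0.0106  0.0717] j [-0.32  0.56  1.87  0.95  0.83 -0.52] F [3.7 0.3 0.5] open 0.165
case coords a,b,z -0.1105 -0.0848 0.0717 x_t (u,v,z) [ 0.61  0.   -0.79]
tcp rel pivot a,b,z 0.10152100160135766 0.00019936739309225622 0.007679859127588118
```

View pics/wrist6.png

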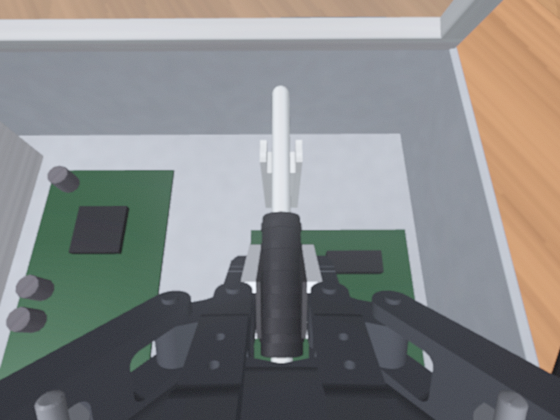

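View pics/scene6.png

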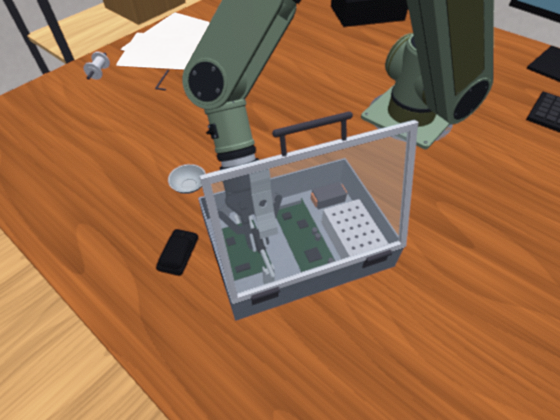

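```bash
cat >> h.py <<'E'
def rodang(uv,s,n="wrist"):
    C=cam(n,s);p,d=ray(C,uv);t=((PV-p)@v)/(d@v) if abs(d@v)>1e-6 else 0
    return None
def rodarc(D,b0,b1,n=5,s=None):
    # rotate TCP about pivot by D rad, pitch b0->b1 deg ; shifts in tool frame (of pitch b0)
    s=s or sense();t=s["tool_pos"]-PV;r=np.hypot(t@u,t[2]);a0=np.arctan2(t[2],t@u);R0=q(s["tool_rot"]).as_matrix()
    print("r",r,"a0",a0)
    for k in range(1,n+1):
        a=a0+D*k/n;p=PV+r*(np.cos(a)*u+np.sin(a)*ez)
        d=R0.T@(p-(PV+r*(np.cos(a0)*u+np.sin(a0)*ez)))*1000
        rv=np.degrees(R.from_matrix(Rr(b0).T@Rr(b0+(b1-b0)*k/n)).as_rotvec());print(d.round(0),rv.round(1))
E
python3 - <<'E'
from h import *
s=sense();C=cam("wrist",s)
for ph in (0,.02,.04,.06,.08): print(ph,proj(C,rodpt(ph,.1916)),proj(C,rodpt(ph,.132)))
rodarc(.28,52.3,40)
E
```

```text
0 [280.86975378 110.25210261] [280.74706887 220.34270831]
0.02 [280.84764326 105.50000712] [280.72770663 218.3869995 ]
0.04 [280.82446248 100.67747759] [280.70758239 216.48275634]
0.06 [280.80014039  95.7796027 ] [280.68665833 214.63264145]
0.08 [280.77459942  90.80108051] [280.66489405 212.83954438]
r 0.10182957920969929 a0 0.07434984292317402
[-5.  3. -0.] [-0.  -0.   2.5]
[-10.   6.  -0.] [-0.   0.   4.9]
[-15.   8.  -0.] [ 0.  -0.   7.4]
[-20.  10.  -0.] [ 0.  -0.   9.8]
[-26.  12.  -0.] [-0.  -0.  12.3]
```

Emit:
move_arm(
  plan=[
    [[-5,3,0],[0,0,2.5]],
    [[-10,6,0],[0,0,4.9]],
    [[-15,8,0],[0,0,7.4]],
    [[-20,10,0],[0,0,9.8]],
    [[-26,12,0],[0,0,12.3]],
  ],
)

```text
time_s: 12.15
tool_pos: [0.627, -0.0157, 0.0988]
tool_rot: [0.694, 0.454, 0.544, 0.125]
wrist_force: [7.3, 3.5, -3.6]
opening: 0.169
```

Run:
```python
from h import *
s=st();rodarc(.28,40,28)
```

```text
t 12.15 pos [ 0.627  -0.0157  0.0988] j [-0.42  0.58  1.91  1.16  0.98 -0.74] F [ 7.3  3.5 -3.6] open 0.169
case coords a,b,z -0.1163 -0.0848 0.0988 x_t (u,v,z) [ 0.77  0.   -0.64]
r 0.10179135167852518 a0 0.3484137340744592
[-5.  3. -0.] [-0.   0.   2.4]
[-10.   5.  -0.] [0.  0.  4.8]
[-15.   7.  -0.] [0.  0.  7.2]
[-21.   9.  -0.] [0.  0.  9.6]
[-26.  11.  -0.] [ 0.  0. 12.]
```

Emit:
move_arm(
  plan=[
    [[-5,3,0],[0,0,2.4]],
    [[-10,5,0],[0,0,4.8]],
    [[-15,7,0],[0,0,7.2]],
    [[-21,9,0],[0,0,9.6]],
    [[-26,11,0],[0,0,12]],
  ],
)

```text
time_s: 12.65
tool_pos: [0.6205, -0.0273, 0.1236]
tool_rot: [0.678, 0.508, 0.494, 0.196]
wrist_force: [5.5, 1.6, -4.6]
opening: 0.168
```

Run:
```python
from h import *
s=st();rodarc(.2,28,20)
p,d=grab_frame("scene");cv2.imwrite("pics/scene7.png",p[:,:,::-1])
p,d=grab_frame("wrist");cv2.imwrite("pics/wrist7.png",p[:,:,::-1])
p,d=grab_frame("side");cv2.imwrite("pics/side7.png",p[:,:,::-1])
```

```text
t 12.65 pos [ 0.6205 -0.0273  0.1236] j [-0.5   0.61  1.93  1.29  1.16 -0.91] F [ 5.5  1.6 -4.6] open 0.168
case coords a,b,z -0.1296 -0.0849 0.1236 x_t (u,v,z) [ 0.88  0.   -0.47]
r 0.10168519591934459 a0 0.6264551457719485
[-4.  2. -0.] [-0.   0.   1.6]
[-7.  3. -0.] [-0.   0.   3.2]
[-11.   5.  -0.] [-0.   0.   4.8]
[-15.   6.  -0.] [-0.   0.   6.4]
[-19.   7.  -0.] [-0.  0.  8.]
```

View pics/scene7.png

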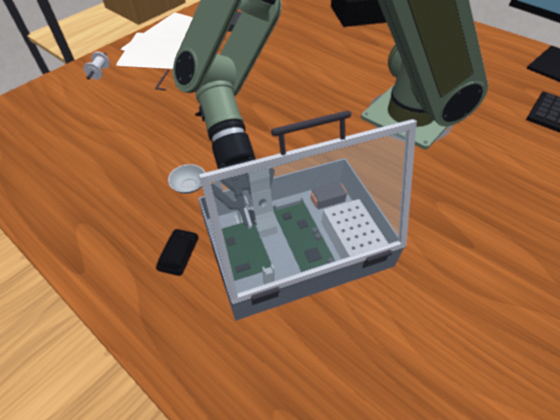

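View pics/wrist7.png

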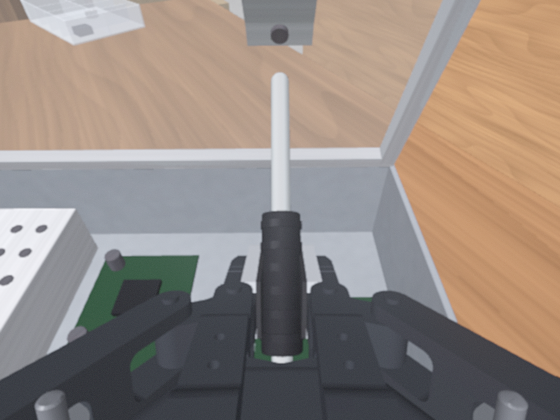

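View pics/side7.png

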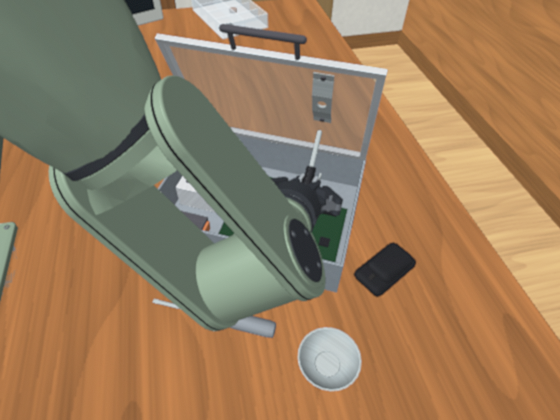

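Emit:
move_arm(
  plan=[
    [[-4,2,0],[0,0,1.6]],
    [[-8,4,0],[0,0,3.4]],
    [[-13,6,0],[0,0,5]],
    [[-18,7,0],[0,0,6.6]],
    [[-22,8,0],[0,0,8]],
  ],
)

```text
time_s: 13.3
tool_pos: [0.6128, -0.0409, 0.141]
tool_rot: [0.662, 0.541, 0.458, 0.243]
wrist_force: [8.0, 4.0, -5.2]
opening: 0.168
```

```bash
cat >> h.py <<'E'
def holepx(th,s=.163,dep=.01,b=-.085):
    return proj(cam("side"),H+s*(-np.cos(th)*u+np.sin(th)*ez)+b*v-dep*(np.sin(th)*u+np.cos(th)*ez))
def phi(s=None):
    s=s or sense();t=s["tool_pos"]-PV;return np.arctan2(t[2],t@u)-.009
def side(name,x0=280,y0=50,w=110,h=110,f=5):
    p,d=grab_frame("side");p=p[:,:,::-1];cv2.imwrite("pics/"+name+".png",cv2.resize(p[y0:y0+h,x0:x0+w],None,fx=f,fy=f,interpolation=cv2.INTER_CUBIC))
E
python3 - <<'E'
from h import *
s=st();print("phi",phi(s),s["torque"])
side("side8")
for th in (1.25,1.2,1.15,1.1,1.05,1.0,.95): print(th,holepx(th),(holepx(th)-[280,50])*5, "tr corner",holepx(th,.24,0,-.17))
E
```

```text
t 13.3 pos [ 0.6128 -0.0409  0.141 ] j [-0.56  0.65  1.94  1.34  1.3  -0.99] F [ 8.   4.  -5.2] open 0.168
case coords a,b,z -0.1452 -0.0849 0.141 x_t (u,v,z) [ 0.94  0.   -0.34]
phi 0.8473166513845215 [-0.2579052  -0.21623052 -0.62246206]
1.25 [322.86035772 100.10353865] [214.30178859 250.51769323] tr corner [388.69886047  68.25926981]
1.2 [321.62181302 104.62986283] [208.10906511 273.14931415] tr corner [387.10630796  75.39263755]
1.15 [320.3755596  109.33075861] [201.87779801 296.65379305] tr corner [385.41572332  82.92926807]
1.1 [319.12705195 114.18703354] [195.63525973 320.9351677 ] tr corner [383.6348683  90.833874 ]
1.05 [317.88183887 119.17821549] [189.40919433 345.89107745] tr corner [381.77257389  99.06669807]
1.0 [316.64551057 124.28273041] [183.22755286 371.41365206] tr corner [379.83864963 107.58393423]
0.95 [315.42364409 129.47809998] [177.11822043 397.3904999 ] tr corner [377.84376734 116.33825706]
```

View pics/side8.png

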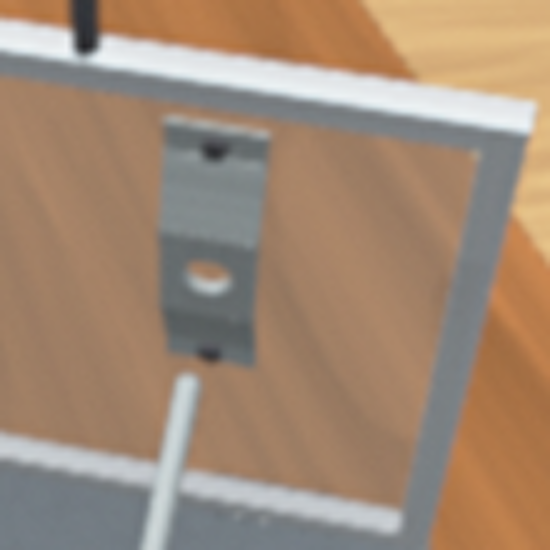

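Emit:
move_arm(
  plan=[
    [[-1.5,0.4,0],[0,0,0.5]],
    [[-1.5,0.4,0],[0,0,0.5]],
    [[-1.5,0.4,0],[0,0,0.5]],
    [[-1.5,0.4,0],[0,0,0.5]],
    [[-1.5,0.4,0],[0,0,0.5]],
  ],
)

```text
time_s: 13.85
tool_pos: [0.6122, -0.042, 0.142]
tool_rot: [0.661, 0.543, 0.456, 0.245]
wrist_force: [5.2, 0.9, -1.0]
opening: 0.166
```

Emit:
move_arm(
  plan=[
    [[0,0,0],[0,0,0]],
    [[0,0,0],[0,0,0]],
    [[0,0,0],[0,0,0]],
    [[0,0,0],[0,0,0]],
    [[0,0,0],[0,0,0]],
  ],
)

```text
time_s: 14.35
tool_pos: [0.6122, -0.042, 0.142]
tool_rot: [0.661, 0.543, 0.456, 0.245]
wrist_force: [4.8, 1.6, -1.8]
opening: 0.16
```

Emit:
move_arm(
  plan=[
    [[0,0,0],[0,0,0]],
    [[0,0,0],[0,0,0]],
    [[0,0,0],[0,0,0]],
    [[0,0,0],[0,0,0]],
    [[0,0,0],[0,0,0]],
  ],
)

```text
time_s: 14.85
tool_pos: [0.6122, -0.042, 0.142]
tool_rot: [0.661, 0.543, 0.456, 0.245]
wrist_force: [5.3, 1.2, -2.7]
opening: 0.165
```

Emit:
move_arm(
  plan=[
    [[0,0,0],[0,0,0]],
    [[0,0,0],[0,0,0]],
    [[0,0,0],[0,0,0]],
    [[0,0,0],[0,0,0]],
    [[0,0,0],[0,0,0]],
  ],
)

```text
time_s: 15.35
tool_pos: [0.6122, -0.042, 0.142]
tool_rot: [0.661, 0.543, 0.456, 0.245]
wrist_force: [5.0, 0.7, -1.1]
opening: 0.163
```

Emit:
move_arm(
  plan=[
    [[0,0,0],[0,0,0]],
    [[0,0,0],[0,0,0]],
    [[0,0,0],[0,0,0]],
    [[0,0,0],[0,0,0]],
    [[0,0,0],[0,0,0]],
  ],
)

```text
time_s: 15.85
tool_pos: [0.6122, -0.042, 0.1421]
tool_rot: [0.661, 0.543, 0.456, 0.245]
wrist_force: [6.3, 0.9, -1.1]
opening: 0.164
```

Emit:
move_arm(
  plan=[
    [[0,0,0],[0,0,0]],
    [[0,0,0],[0,0,0]],
    [[0,0,0],[0,0,0]],
    [[0,0,0],[0,0,0]],
    [[0,0,0],[0,0,0]],
  ],
)

```text
time_s: 16.35
tool_pos: [0.6122, -0.042, 0.142]
tool_rot: [0.661, 0.543, 0.456, 0.245]
wrist_force: [6.3, 2.4, -2.4]
opening: 0.166
```

Run:
```python
from h import *
s=st();print("phi",phi(s),s["torque"])
side("side9")
```

```text
t 16.35 pos [ 0.6122 -0.042   0.142 ] j [-0.57  0.65  1.94  1.35  1.31 -1.  ] F [ 6.3  2.4 -2.4] open 0.166
case coords a,b,z -0.1465 -0.085 0.142 x_t (u,v,z) [ 0.94  0.   -0.34]
phi 0.8634709829506138 [-0.2480717  -0.13117104 -0.68092284]
```

View pics/side9.png

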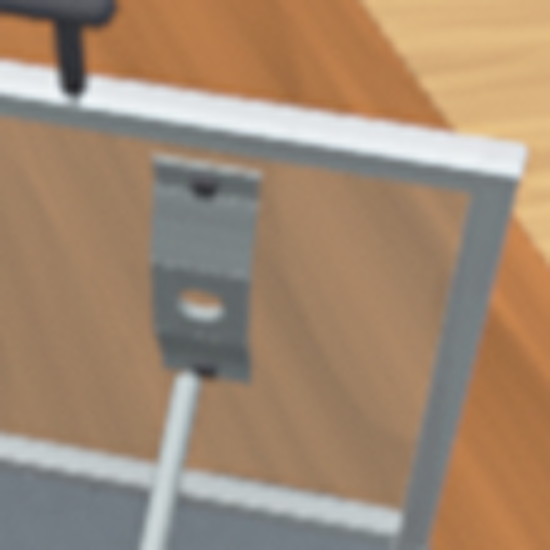

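Emit:
move_arm(
  plan=[
    [[0,0,0],[0,0,0]],
    [[0,0,0],[0,0,0]],
    [[0,0,0],[0,0,0]],
    [[0,0,0],[0,0,0]],
    [[0,0,0],[0,0,0]],
  ],
)

```text
time_s: 16.9
tool_pos: [0.6122, -0.042, 0.142]
tool_rot: [0.661, 0.543, 0.456, 0.245]
wrist_force: [5.3, 1.8, -2.6]
opening: 0.169
```

Emit:
move_arm(
  plan=[
    [[0,0,0],[0,0,0]],
    [[0,0,0],[0,0,0]],
    [[0,0,0],[0,0,0]],
    [[0,0,0],[0,0,0]],
    [[0,0,0],[0,0,0]],
  ],
)

```text
time_s: 17.4
tool_pos: [0.6122, -0.042, 0.142]
tool_rot: [0.661, 0.543, 0.456, 0.245]
wrist_force: [5.0, 1.2, -2.2]
opening: 0.166
```

Emit:
move_arm(
  plan=[
    [[0,0,0],[0,0,0]],
    [[0,0,0],[0,0,0]],
    [[0,0,0],[0,0,0]],
    [[0,0,0],[0,0,0]],
    [[0,0,0],[0,0,0]],
  ],
)

```text
time_s: 17.9
tool_pos: [0.6122, -0.042, 0.142]
tool_rot: [0.661, 0.543, 0.456, 0.245]
wrist_force: [5.0, 1.4, -2.0]
opening: 0.168
```

Emit:
move_arm(
  plan=[
    [[0,0,0],[0,0,0]],
    [[0,0,0],[0,0,0]],
    [[0,0,0],[0,0,0]],
    [[0,0,0],[0,0,0]],
    [[0,0,0],[0,0,0]],
  ],
)

```text
time_s: 18.4
tool_pos: [0.6122, -0.042, 0.142]
tool_rot: [0.661, 0.543, 0.456, 0.245]
wrist_force: [4.8, 1.4, -1.6]
opening: 0.169
```

Emit:
move_arm(
  plan=[
    [[0,0,0],[0,0,0]],
    [[0,0,0],[0,0,0]],
    [[0,0,0],[0,0,0]],
    [[0,0,0],[0,0,0]],
    [[0,0,0],[0,0,0]],
  ],
)

```text
time_s: 18.9
tool_pos: [0.6122, -0.042, 0.142]
tool_rot: [0.661, 0.543, 0.456, 0.245]
wrist_force: [5.4, 1.6, -1.9]
opening: 0.168
```

Emit:
move_arm(
  plan=[
    [[0,0,0],[0,0,0]],
    [[0,0,0],[0,0,0]],
    [[0,0,0],[0,0,0]],
    [[0,0,0],[0,0,0]],
    [[0,0,0],[0,0,0]],
  ],
)

```text
time_s: 19.4
tool_pos: [0.6122, -0.042, 0.142]
tool_rot: [0.661, 0.543, 0.456, 0.245]
wrist_force: [5.1, 1.0, -2.3]
opening: 0.163
```

Run:
```python
from h import *
s=st();print("phi",phi(s),s["torque"])
side("side10")
```

```text
t 19.4 pos [ 0.6122 -0.042   0.142 ] j [-0.57  0.65  1.94  1.35  1.31 -1.  ] F [ 5.1  1.  -2.3] open 0.163
case coords a,b,z -0.1465 -0.085 0.142 x_t (u,v,z) [ 0.94  0.   -0.34]
phi 0.8634643841712206 [-0.33461423 -0.15892634 -0.65558808]
```

View pics/side10.png

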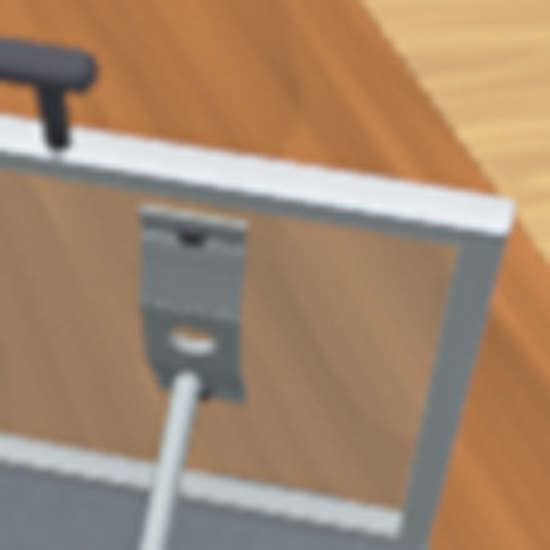

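Emit:
move_arm(
  plan=[
    [[0,0,0],[0,0,0]],
    [[0,0,0],[0,0,0]],
    [[0,0,0],[0,0,0]],
    [[0,0,0],[0,0,0]],
    [[0,0,0],[0,0,0]],
  ],
)

```text
time_s: 19.95
tool_pos: [0.6122, -0.042, 0.142]
tool_rot: [0.661, 0.543, 0.456, 0.245]
wrist_force: [5.0, 0.8, -1.7]
opening: 0.167
```

Emit:
move_arm(
  plan=[
    [[0,0,0],[0,0,0]],
    [[0,0,0],[0,0,0]],
    [[0,0,0],[0,0,0]],
    [[0,0,0],[0,0,0]],
    [[0,0,0],[0,0,0]],
  ],
)

```text
time_s: 20.45
tool_pos: [0.6122, -0.042, 0.142]
tool_rot: [0.661, 0.543, 0.456, 0.245]
wrist_force: [5.0, 0.9, -2.6]
opening: 0.162
```

Run:
```python
from h import *
s=st();print("phi",phi(s),s["torque"])
side("side11")
p,d=grab_frame("wrist");cv2.imwrite("pics/wrist11.png",p[:,:,::-1])
print(holepx(1.04)*5-[1400,250],holepx(1.03)*5-[1400,250])
rodarc(.1,19.5,15.5)
```

```text
t 20.45 pos [ 0.6122 -0.042   0.142 ] j [-0.57  0.65  1.94  1.35  1.31 -1.  ] F [ 5.   0.9 -2.6] open 0.162
case coords a,b,z -0.1465 -0.085 0.142 x_t (u,v,z) [ 0.94  0.   -0.34]
phi 0.8632984631311004 [-0.25521877 -0.12772065 -0.63806796]
[188.1684171  350.95379717] [186.92964086 356.03831133]
r 0.10186039575605255 a0 0.8724528016482238
[-2.  1. -0.] [0.  0.  0.8]
[-4.  1. -0.] [0.  0.  1.6]
[-6.  2. -0.] [ 0.  -0.   2.4]
[-8.  3. -0.] [-0.  -0.   3.2]
[-10.   3.  -0.] [0. 0. 4.]
```

View pics/side11.png

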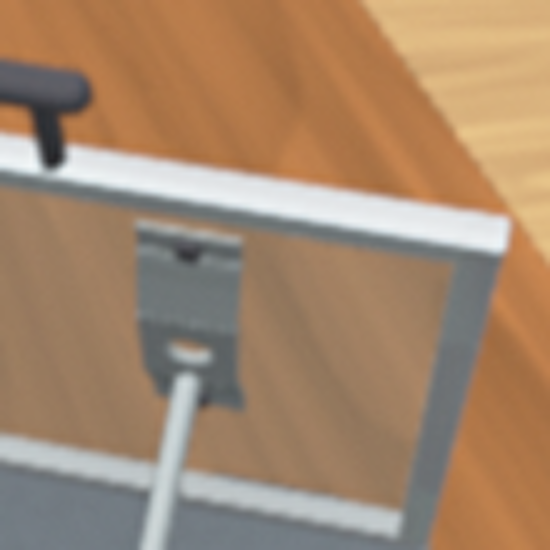

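View pics/wrist11.png

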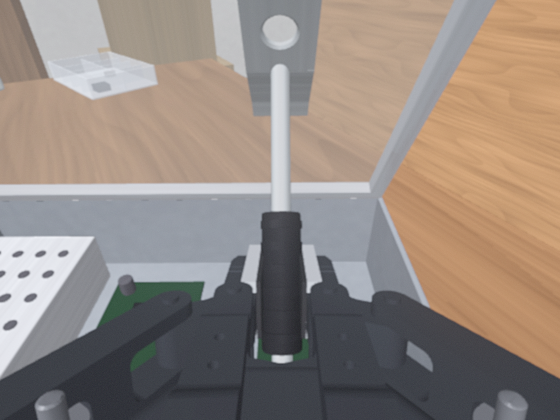

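Emit:
move_arm(
  plan=[
    [[-0.8,0.2,0],[0,0,0.3]],
    [[-1.6,0.4,0],[0,0,0.6]],
    [[-2.4,0.7,0],[0,0,0.9]],
    [[-3.2,0.9,0],[0,0,1.2]],
    [[-4,1.2,0],[0,0,1.6]],
  ],
)

```text
time_s: 21.05
tool_pos: [0.6107, -0.0447, 0.1446]
tool_rot: [0.658, 0.55, 0.448, 0.255]
wrist_force: [7.4, 3.3, -2.6]
opening: 0.165
```

Run:
```python
from h import *
s=st();print("phi",phi(s),s["torque"])
side("side12")
p,d=grab_frame("wrist");cv2.imwrite("pics/wrist12.png",cv2.resize(p[0:140,200:360,::-1],None,fx=4,fy=4))
```

```text
t 21.05 pos [ 0.6107 -0.0447  0.1446] j [-0.58  0.66  1.95  1.36  1.33 -1.01] F [ 7.4  3.3 -2.6] open 0.165
case coords a,b,z -0.1496 -0.085 0.1446 x_t (u,v,z) [ 0.95  0.   -0.31]
phi 0.9029729922158357 [-0.17454867 -0.22255058 -0.70135004]
```

View pics/side12.png

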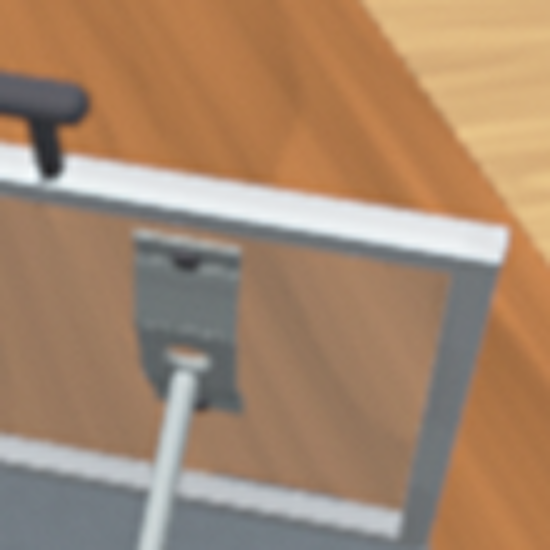

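View pics/wrist12.png

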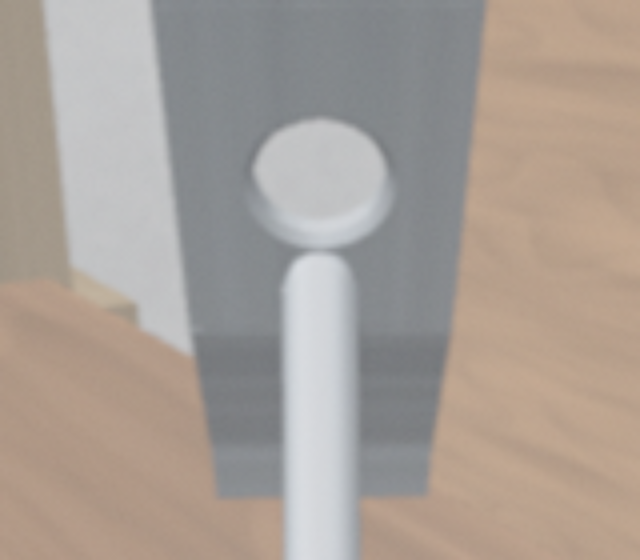

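Emit:
move_arm(
  plan=[
    [[-0.3,0.1,0],[0,0,0.1]],
    [[-0.6,0.2,0],[0,0,0.2]],
    [[-0.9,0.3,0],[0,0,0.3]],
    [[-1.2,0.3,0],[0,0,0.4]],
    [[-1.4,0.4,0],[0,0,0.5]],
  ],
)

```text
time_s: 21.65
tool_pos: [0.6101, -0.0456, 0.1454]
tool_rot: [0.656, 0.552, 0.446, 0.257]
wrist_force: [8.3, 3.4, -3.4]
opening: 0.165
```

Emit:
move_arm(
  plan=[
    [[-0.2,0.1,0],[0,0,0.1]],
    [[-0.4,0.1,0],[0,0,0.2]],
    [[-0.6,0.2,0],[0,0,0.3]],
    [[-0.8,0.2,0],[0,0,0.4]],
    [[-1,0.3,0],[0,0,0.4]],
  ],
)

```text
time_s: 22.15
tool_pos: [0.6097, -0.0463, 0.1461]
tool_rot: [0.656, 0.553, 0.444, 0.26]
wrist_force: [6.5, 3.3, -2.4]
opening: 0.165
```

```bash
cat >> h.py <<'E'
def look(k):
    s=st();print("phi",phi(s),"tau",s["torque"].round(2),"F(u,v,z)",np.round([s["wrist_force"]@u,s["wrist_force"]@v,s["wrist_force"][2]],1))
    p,d=grab_frame("wrist");a=cv2.resize(p[0:140,220:340,::-1],None,fx=3.5,fy=3.5)
    p,d=grab_frame("side");b=cv2.resize(p[80:150,290:350,::-1],(420,490),interpolation=cv2.INTER_CUBIC)
    c=np.zeros((490,800,3),np.uint8);c[:,:380]=a[:490,20:400];c[:,380:800]=b;cv2.imwrite(f"pics/look{k}.png",c)
E
python3 -c "
from h import *
look(1)"
```

```text
t 22.15 pos [ 0.6097 -0.0463  0.1461] j [-0.58  0.66  1.95  1.36  1.35 -1.02] F [ 6.5  3.3 -2.4] open 0.165
case coords a,b,z -0.1515 -0.085 0.1461 x_t (u,v,z) [ 0.96  0.   -0.29]
phi 0.9263999842767556 tau [-0.13 -0.3  -0.77] F(u,v,z) [ 6.1 -4.  -2.4]
```

View pics/look1.png

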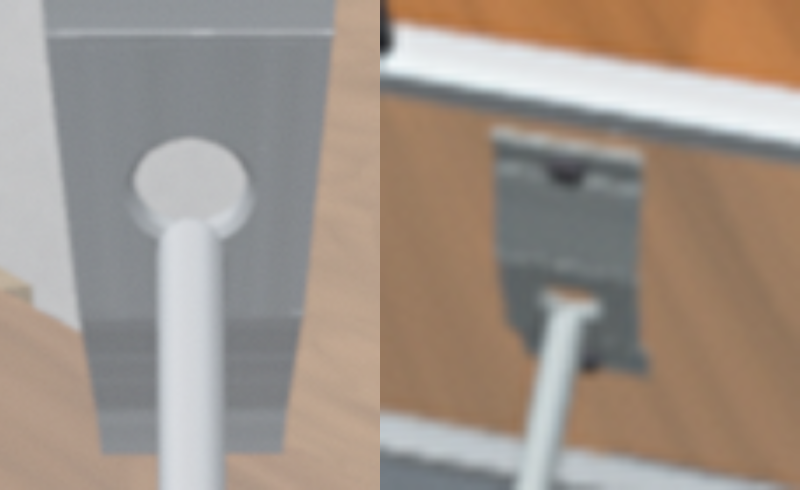

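Emit:
move_arm(
  plan=[
    [[-0.2,0.1,0],[0,0,0.1]],
    [[-0.4,0.1,0],[0,0,0.2]],
    [[-0.6,0.2,0],[0,0,0.3]],
    [[-0.8,0.2,0],[0,0,0.4]],
    [[-1,0.3,0],[0,0,0.4]],
  ],
)

```text
time_s: 22.75
tool_pos: [0.6092, -0.0472, 0.1467]
tool_rot: [0.655, 0.555, 0.442, 0.262]
wrist_force: [7.3, 3.8, -1.4]
opening: 0.16
```

Emit:
move_arm(
  plan=[
    [[-0.2,0.1,0],[0,0,0.1]],
    [[-0.4,0.1,0],[0,0,0.2]],
    [[-0.6,0.2,0],[0,0,0.3]],
    [[-0.8,0.2,0],[0,0,0.3]],
    [[-0.9,0.3,0],[0,0,0.4]],
  ],
)

```text
time_s: 23.25
tool_pos: [0.6089, -0.0478, 0.1472]
tool_rot: [0.654, 0.556, 0.44, 0.264]
wrist_force: [6.9, 3.0, -2.5]
opening: 0.164
```

```bash
python3 -c "
from h import *
look(2)"
```

```text
t 23.25 pos [ 0.6089 -0.0478  0.1472] j [-0.59  0.67  1.95  1.36  1.36 -1.03] F [ 6.9  3.  -2.5] open 0.164
case coords a,b,z -0.1532 -0.085 0.1472 x_t (u,v,z) [ 0.96  0.   -0.28]
phi 0.9465508388752785 tau [-0.25 -0.26 -0.53] F(u,v,z) [ 6.1 -4.5 -2.5]
```

View pics/look2.png

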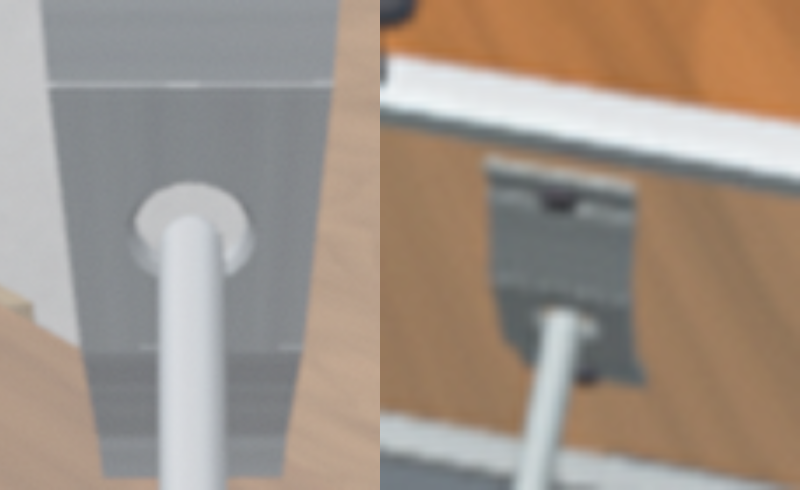

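Emit:
move_arm(
  plan=[
    [[0,0,0],[0,0,0]],
    [[0,0,0],[0,0,0]],
    [[0,0,0],[0,0,0]],
    [[0,0,0],[0,0,0]],
    [[0,0,0],[0,0,0]],
  ],
)

```text
time_s: 23.85
tool_pos: [0.6088, -0.0478, 0.1472]
tool_rot: [0.654, 0.556, 0.44, 0.264]
wrist_force: [6.0, 3.2, -2.9]
opening: 0.166
```

```bash
python3 -c "
from h import *
look(3)"
```

```text
t 23.85 pos [ 0.6088 -0.0478  0.1472] j [-0.59  0.67  1.95  1.36  1.36 -1.03] F [ 6.   3.2 -2.9] open 0.166
case coords a,b,z -0.1532 -0.085 0.1472 x_t (u,v,z) [ 0.96  0.   -0.28]
phi 0.9467990300678105 tau [-0.17 -0.22 -0.54] F(u,v,z) [ 5.8 -3.6 -2.9]
```

View pics/look3.png

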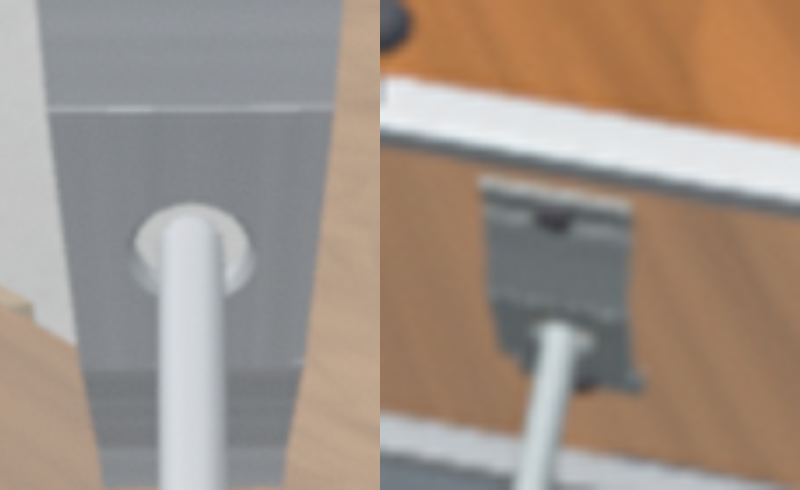

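Emit:
move_arm(
  plan=[
    [[0,0,0],[0,0,0]],
    [[0,0,0],[0,0,0]],
    [[0,0,0],[0,0,0]],
    [[0,0,0],[0,0,0]],
    [[0,0,0],[0,0,0]],
  ],
)

```text
time_s: 24.45
tool_pos: [0.6088, -0.048, 0.1473]
tool_rot: [0.654, 0.556, 0.44, 0.265]
wrist_force: [5.0, 1.1, -2.0]
opening: 0.165
```

Emit:
move_arm(
  plan=[
    [[0,0,0],[0,0,0]],
    [[0,0,0],[0,0,0]],
    [[0,0,0],[0,0,0]],
    [[0,0,0],[0,0,0]],
    [[0,0,0],[0,0,0]],
  ],
)

```text
time_s: 24.95
tool_pos: [0.6087, -0.0481, 0.1474]
tool_rot: [0.654, 0.556, 0.44, 0.265]
wrist_force: [4.8, 1.6, -1.2]
opening: 0.161
```

```bash
python3 -c "
from h import *
look(4)"
```

```text
t 24.95 pos [ 0.6087 -0.0481  0.1474] j [-0.59  0.67  1.95  1.36  1.36 -1.03] F [ 4.8  1.6 -1.2] open 0.161
case coords a,b,z -0.1535 -0.085 0.1474 x_t (u,v,z) [ 0.96  0.   -0.28]
phi 0.9498962141514867 tau [-0.14 -0.19 -0.47] F(u,v,z) [ 3.8 -3.4 -1.2]
```

View pics/look4.png

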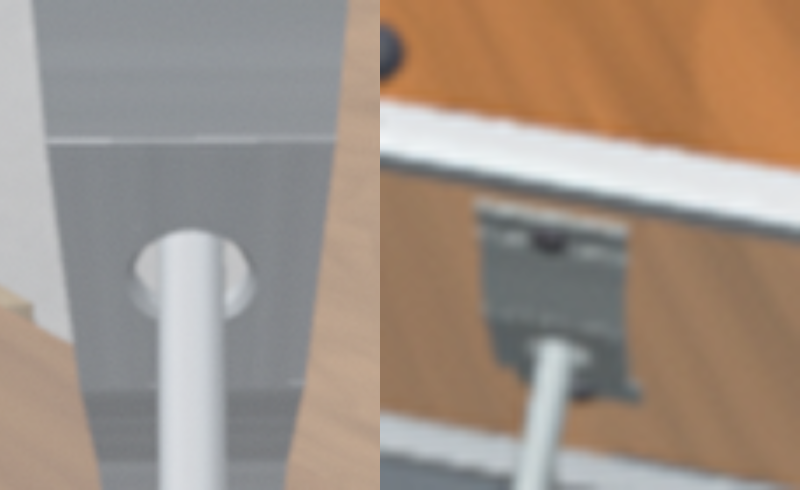

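Emit:
move_arm(
  plan=[
    [[0,0,0],[0,0,0]],
    [[0,0,0],[0,0,0]],
    [[0,0,0],[0,0,0]],
    [[0,0,0],[0,0,0]],
    [[0,0,0],[0,0,0]],
  ],
)

```text
time_s: 25.55
tool_pos: [0.6087, -0.0481, 0.1474]
tool_rot: [0.654, 0.556, 0.44, 0.265]
wrist_force: [5.4, 1.3, -0.7]
opening: 0.163
```

Emit:
move_arm(
  plan=[
    [[0,0,0],[0,0,0]],
    [[0,0,0],[0,0,0]],
    [[0,0,0],[0,0,0]],
    [[0,0,0],[0,0,0]],
    [[0,0,0],[0,0,0]],
  ],
)

```text
time_s: 26.05
tool_pos: [0.6087, -0.0481, 0.1474]
tool_rot: [0.654, 0.556, 0.44, 0.265]
wrist_force: [4.8, -0.3, -1.2]
opening: 0.166
```

```bash
python3 -c "
from h import *
look(5)
for th in (1,.97,.95,.93): print(th,(holepx(th,.166)-[290,80])*7+[380,0], holepx(th,.24,0,-.17),holepx(th,.24,0,-.17+.34))
p,d=grab_frame('side');cv2.imwrite('pics/side13.png',p[:,:,::-1])
p,d=grab_frame('scene');cv2.imwrite('pics/scene13.png',p[:,:,::-1])
"
```

```text
t 26.05 pos [ 0.6087 -0.0481  0.1474] j [-0.59  0.67  1.95  1.36  1.36 -1.03] F [ 4.8 -0.3 -1.2] open 0.166
case coords a,b,z -0.1535 -0.085 0.1474 x_t (u,v,z) [ 0.96  0.   -0.28]
phi 0.9499137081237963 tau [-0.06 -0.21 -0.44] F(u,v,z) [ 2.1 -4.4 -1.2]
1 [565.85425328 304.94512732] [379.83864963 107.58393423] [143.35662782  66.11878657]
0.97 [560.5858969  327.19703242] [378.64832039 112.81123462] [141.96416926  70.7350193 ]
0.95 [557.09852395 342.14568726] [377.84376734 116.33825706] [141.07400286  73.85791539]
0.93 [553.63401014 357.17298445] [377.03127778 119.89520291] [140.215356    77.01399224]
```

View pics/look5.png

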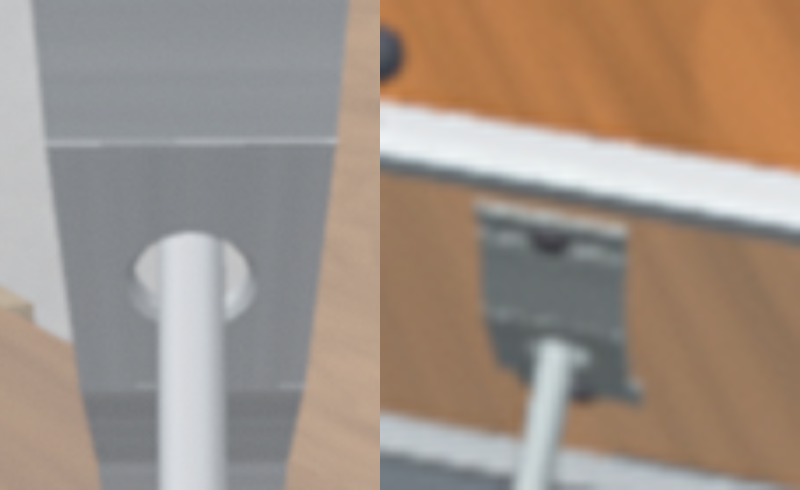

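View pics/scene13.png

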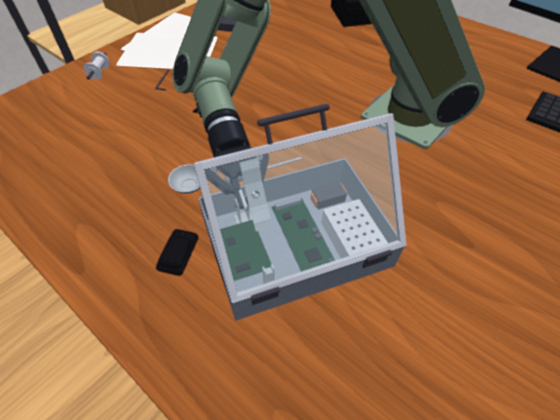

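```bash
python3 -c "
from h import *
C=cam('scene');S=cam('side')
for th in (1.02,1.0,.98,.96,.94,.92):
  h=handle(th);print(th,proj(C,h+.055*v).round(1),proj(C,h-.055*v).round(1),'side',proj(S,h+.055*v).round(1),proj(S,h-.055*v).round(1))
p=cv2.imread('pics/scene13.png');cv2.imwrite('pics/sz.png',cv2.resize(p[90:220,180:340],None,fx=4.6,fy=4.6,interpolation=cv2.INTER_CUBIC))
p=cv2.imread('pics/side13.png');cv2.imwrite('pics/sdz.png',cv2.resize(p[40:150,200:390],None,fx=4.2,fy=4.2,interpolation=cv2.INTER_CUBIC))
"
```

```text
1.02 [332.2 108.8] [264.8 124.8] side [211.9  59.2] [293.   72.7]
1.0 [330.7 108.5] [263.9 124.4] side [210.8  63. ] [291.9  76.6]
0.98 [329.2 108.3] [262.9 124. ] side [209.7  66.8] [290.9  80.6]
0.96 [327.8 108.2] [262.  123.8] side [208.6  70.7] [289.8  84.7]
0.94 [326.4 108.2] [261.1 123.6] side [207.5  74.7] [288.8  88.8]
0.92 [325.  108.2] [260.3 123.5] side [206.4  78.6] [287.8  93. ]
```

View pics/sz.png

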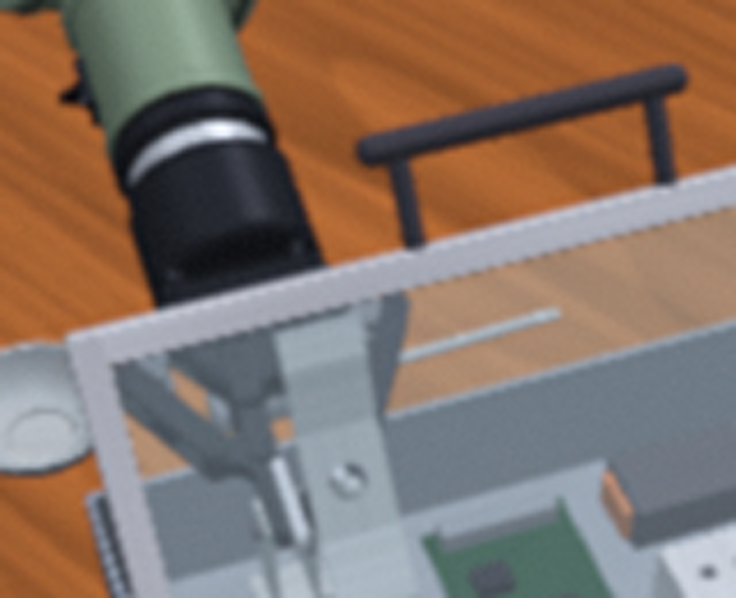

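View pics/sdz.png

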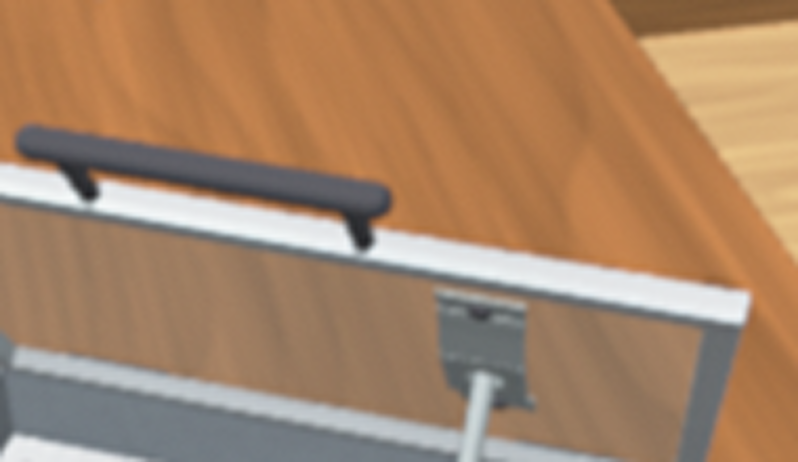

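Emit:
move_arm(
  plan=[
    [[0,0,0],[0,0,0]],
    [[0,0,0],[0,0,0]],
    [[0,0,0],[0,0,0]],
    [[0,0,0],[0,0,0]],
    [[-3,0,0],[0,0,0]],
  ],
  gripper=0.5,
)

```text
time_s: 26.75
tool_pos: [0.6064, -0.05, 0.1478]
tool_rot: [0.653, 0.556, 0.441, 0.265]
wrist_force: [-0.6, 0.4, -0.1]
opening: 0.5
```

```bash
python3 -c "
from h import *
look(6)"
```

```text
t 26.75 pos [ 0.6064 -0.05    0.1478] j [-0.59  0.67  1.95  1.36  1.36 -1.03] F [-0.6  0.4 -0.1] open 0.5
case coords a,b,z -0.1563 -0.0839 0.1478 x_t (u,v,z) [ 0.96  0.   -0.28]
phi 0.9754872587113521 tau [-0.38  0.23 -0.  ] F(u,v,z) [ 0.1  0.7 -0.1]
```

View pics/look6.png

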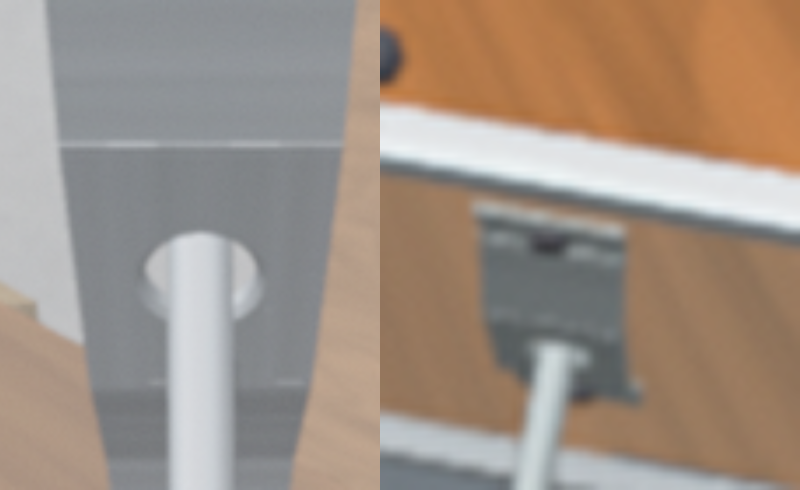

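Stays seated (no change from look5). Retract along the fingers, which stand clear on both sides.

Emit:
move_arm(
  plan=[
    [[-8,0,0],[0,0,0]],
    [[-18,0,0],[0,0,0]],
    [[-30,0,0],[0,0,0]],
    [[-45,2,0],[0,0,0]],
    [[-60,5,0],[0,0,0]],
  ],
)

```text
time_s: 27.35
tool_pos: [0.5784, -0.1005, 0.1701]
tool_rot: [0.654, 0.556, 0.44, 0.264]
wrist_force: [-0.3, -0.2, 0.6]
opening: 0.499
```

```bash
python3 -c "
from h import *
s=st();go(W(-.36,-.085,.30),Rr(30))
print(q(s['tool_rot']).as_matrix().round(2))"
```

```text
t 27.35 pos [ 0.5784 -0.1005  0.1701] j [-0.7   0.64  1.92  1.26  1.43 -0.99] F [-0.3 -0.2  0.6] open 0.499
case coords a,b,z -0.214 -0.0846 0.1701 x_t (u,v,z) [ 0.96  0.   -0.28]
shift mm [-176.6   83.6   -0.7] n 195.4 | rot deg [ -0.3  -0.2 -13.6] n 13.6
[[ 0.47  0.14  0.87]
 [ 0.84  0.24 -0.49]
 [-0.28  0.96 -0.01]]
```

Emit:
move_arm(
  plan=[
    [[-15,6,0],[0,0,0]],
    [[-35,15,0],[0,0,-1]],
    [[-55,25,0],[0,0,-2]],
    [[-75,35,0],[0,0,-3]],
    [[-90,45,0],[0,0,-4]],
  ],
)

```text
time_s: 27.85
tool_pos: [0.5422, -0.1651, 0.2396]
tool_rot: [0.663, 0.54, 0.459, 0.241]
wrist_force: [-0.1, 0.2, -0.6]
opening: 0.498
```

```bash
python3 -c "
from h import *
s=st()
for n in ('side','scene','wrist'):
  p,d=grab_frame(n);cv2.imwrite(f'pics/{n}14.png',p[:,:,::-1])"
```

```text
t 27.85 pos [ 0.5422 -0.1651  0.2396] j [-0.81  0.52  1.82  1.11  1.52 -0.81] F [-0.1  0.2 -0.6] open 0.498
case coords a,b,z -0.2881 -0.0852 0.2396 x_t (u,v,z) [ 0.94  0.   -0.35]
```

View pics/side14.png

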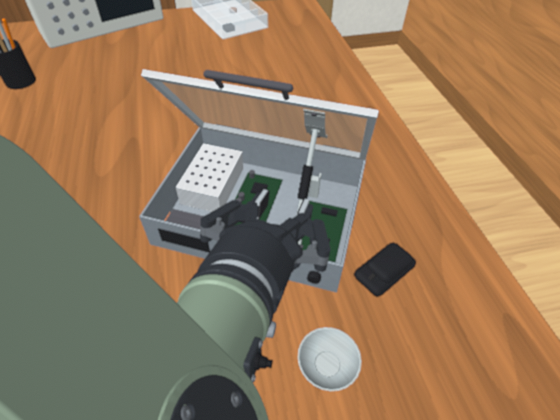

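View pics/scene14.png

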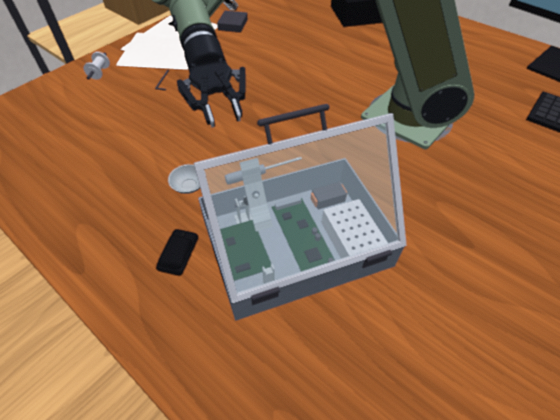

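View pics/wrist14.png

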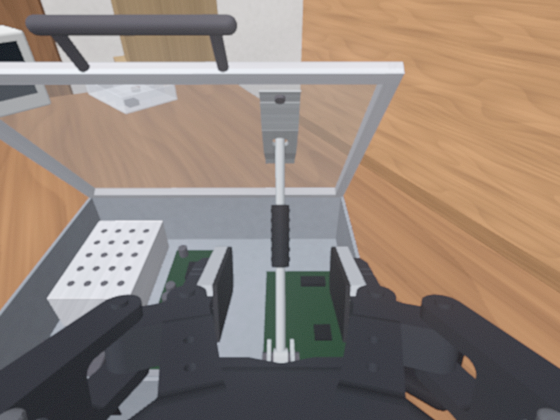

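Emit:
move_arm(
  plan=[
    [[-10,5,0],[0,0,0]],
    [[-20,10,0],[0,0,0]],
    [[-30,15,0],[0,0,0]],
    [[-30,15,0],[0,0,0]],
    [[-30,15,0],[0,0,0]],
  ],
)

```text
time_s: 28.5
tool_pos: [0.5318, -0.1837, 0.2625]
tool_rot: [0.662, 0.54, 0.46, 0.242]
wrist_force: [-0.6, -0.7, 0.4]
opening: 0.496
```

Emit:
move_arm(
  plan=[
    [[0,0,0],[0,0,0]],
    [[0,0,0],[0,0,0]],
    [[0,0,0],[0,0,0]],
    [[0,0,0],[0,0,0]],
    [[0,0,0],[0,0,0]],
  ],
)

```text
time_s: 29.0
tool_pos: [0.5319, -0.1834, 0.2625]
tool_rot: [0.662, 0.54, 0.46, 0.242]
wrist_force: [0.7, 0.9, -0.2]
opening: 0.5
```

```bash
python3 -c "
from h import *
a=cv2.imread('pics/scene14.png').astype(int);b=cv2.imread('pics/side14.png').astype(int);a0=cv2.imread('pics/scene13.png').astype(int)
p=grab_frame('scene')[0][:,:,::-1].astype(int);r=grab_frame('side')[0][:,:,::-1].astype(int)
print('handle/lid diff scene',abs(p-a)[100:290,255:410].mean(),abs(p-a0)[100:150,255:410].mean(),'side',abs(r-b)[60:160,140:390].mean())
print('mouse/dish now',abs(p-a)[230:280,150:200].mean(),abs(p-cv2.imread('pics/scene0.png'))[230:280,150:200].mean(),abs(p-cv2.imread('pics/scene0.png'))[160:195,165:198].mean())
print(close_job())"
```

```text
handle/lid diff scene 1.3026938313525749 1.5995698924731183 side 0.8073733333333334
mouse/dish now 1.4204 2.0762666666666667 4.37922077922078
the job is handed in; nothing more can be done
None
```

The lid is open and held by the prop rod alone, with the rod end through the catch's hole. I handed the job in at about 29 s with the gripper clear of everything.

I lifted the lid by its bar handle to about 1.26 rad and let go. I then gripped the rod by its black grip, swung it up and moved its end slowly under the catch until the lid sank over it. Then I opened the fingers and backed away.

**Seating:**
- The lid stopped at about 0.945 rad with the rod at 0.950 rad. That matches the fully seated geometry of 0.946 rad; riding on the flat of the catch would have left the lid near 1.007 rad.
- The wrist camera shows the rod end inside the hole.
- Camera pictures before and after release, and about a second later, differ only by noise, so the lid is not sinking.

**Forces:** wrist readings stayed around 20 N or less during the lift and under 10 N at the rod. No slide under load was clearly felt, and the rod end may have met the hole without rubbing on the catch first.

**Bystanders:**
- The mouse area matches the first picture.
- The dish area differed slightly more, and I put that down to the lid now overlapping it. By eye the dish has not moved.
- The screwdriver was judged by eye only and looks unmoved.

**Measurement that disagreed:** the catch's hole measured about 163 mm from the hinge in the side camera and about 167 mm in the wrist view. The seated geometry fits about 166 to 167 mm.

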